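Lock out the slide dryer's heat and set its cases to air-dry

TASK

Make the slide dryer safe and start cold drying: turn the red isolator handle on the grey box to off (its white pointer at the green tick, in line with the long side of the box), and only then swing the yellow lockout hasp well out from the front of the box, to about a right angle. Next stand every loose blue slide case lying at the front of the desk upright on a thin edge on the black-topped drying plate, not touching one another, and when all of them stand, open the blue lever of the air valve from closed until it lines up with the red mark on its dial. Leave the flask and the amber bottle as they are.

Things in the scene. Friction and masses are not known exactly. Their poses are not given: they have to be found in the camera images.
- isolator: grey isolator box fixed on the desk, 150 (x) by 90 (y) by 50 mm high; origin under its centre, x towards its back (away from the robot). The red handle stands on its top at x = +27 mm, y = 0; the yellow hasp lies along its front edge. The box and the air valve swap sides of the desk from start to start
- iso_handle (a joint): angle of the red handle, rad: 0 = off (handle bar along the box's x), up to 1.57 = on (bar along the box's y); grows anticlockwise from above, so off is reached by turning clockwise; end stops at 0 and 1.57; stays where it is left, friction 0.12 N m; starts at on, 1.35 to 1.55
- iso_grip (a point): point on the vertical axis of the red handle at the height to grip it: 84 mm above the desk; the handle's bar is 70 mm long, 16 mm wide and reaches from 61 to 91 mm above the desk, on a round hub of 52 mm diameter whose top is at 62 mm; x of this frame runs along the bar and turns with it
- hasp (a joint): angle of the yellow lockout hasp, rad: 0 = in (arm along the box's front edge), 1.57 = straight out towards the robot; grows anticlockwise from above; stays where it is left, friction 0.06 N m; nothing blocks it, but it may be moved only once the handle is off
- hasp_hinge (a point): point on the vertical hinge axis of the hasp, 78 mm above the desk, on the isolator box (does not turn)
- hasp_tab (a point): middle of the hasp's upright tab to push or pinch, 78 mm above the desk and 56 mm from the hinge axis; the tab is 10 mm thick (this frame's x, the way it moves) by 24 mm (y, along the arm), from 56 to 86 mm above the desk, on an 18 mm wide arm whose top is at 57 mm; the frame turns with the hasp
- plate: drying plate fixed on the desk, aluminium with a black rubber top, 130 (x) by 340 (y) by 12 mm high; origin under its centre, its top at z = 12 mm
- valve_lever (a joint): angle of the blue lever of the air valve, rad: 0 = closed (lever along the valve's -y, to the right), grows clockwise from above to 1.57 = fully open (lever towards the robot); end stops at 0 and 1.57; stays where it is left, friction 0.10 N m; starts nearly closed, 0 to 0.2
- valve_axis (a point): point on the vertical axis of the valve lever, 62 mm above the desk (does not turn). The valve has a 90 by 90 mm foot and a black dial of 112 mm diameter at 36 to 39 mm above the desk
- lever_grip (a point): point near the outer end of the blue lever, 78 mm from its axis and 62 mm above the desk; the lever is 14 mm wide (x of this frame), 16 mm high (54 to 70 mm above the desk) and ends 95 mm from the axis; it points along -y of this frame, which turns with it
- set_mark: flat red mark clipped to the black dial under the lever, 10 mm wide, from 34 to 68 mm from the axis; origin on the valve's axis 39.5 mm above the desk; the mark points along its -y, so the lever must come to point the same way: lever -y along mark -y, at an opening of 0.7 to 1.3 rad
- flask: conical glass flask with glass rod, 68 mm wide, 165 mm high, standing at the back; origin under its centre; leave alone
- amber_bottle: amber bottle with white cap, 41 mm wide, 82 mm high, standing at the back; origin under its centre; leave alone
- case_0: closed flat slide case of blue plastic with a white label, a solid block 54 mm (its x) by 84 mm (its y) by 20 mm (its z), 60 to 130 g; origin at the middle of its underside, z out of the labelled lid; starts lying flat on the desk with its long side (y) pointing roughly away from or towards the robot. Three or all of the four cases are present; an absent one gives None all the time
- case_1: a case like case_0; may be absent
- case_2: a case like case_0; may be absent
- case_3: a case like case_0; may be absent
Mind the look-alikes: they are no part of the job. What is shaped like the case_0 but turquoise is not meant.

How it is judged:
By the outcome, as a careful person would: the job done as asked, in the order asked, and still so for the second after the job is handed in, with the robot touching nothing.
Of case_0, case_1, case_2, case_3 only 3 to 4 are there at a start; the rules pass over those that are not, and their reading is None.
At some moment in a run one of case_0, case_1, case_2, case_3 may be knocked a few centimetres aside while the robot is not near it.
Once in a run the grip may slacken for a moment while it holds something.
It also fails if it takes over 210 s, if anything falls off the work surface, if the arm or the gripper's body presses on something with over 40 N, if the wrist force passes 120 N, or if a joint passes its speed limit or range.

ROBOT

A 6-joint arm with a two-finger parallel gripper is mounted at the origin on a cart in front of the work surface, level with it; the furniture and walls round the work are solid. World frame = base frame: x ahead of the robot, y to its left, z up, the work surface at z = 0. Lengths are in m, angles in rad, forces in N, time in s.
With the tool pointing down it reaches from about 0.35 to 0.975 m from the base axis. Payload 4.9 kg.
Tool frame: the origin (TCP) lies midway between the tips of the shut fingers; the grasp point (between the pads) lies 19 mm behind it; z points along the fingers, y is the line along which they close (so a half turn about z gives the same grasp; the last joint's range is limited). The gripper opens to 85 mm and grips with 20 to 120 N. Pads are 22 mm wide; open, the fingers measure 114 mm over their backs; the gripper's body (76 mm by 85 mm) begins 54 mm behind the grasp point. The pads swing forward as they close: fully open they stand 13 mm farther back than shut.
Start: joints at [1.212, 0.053, 1.613, -0, 1.476, -0.119], TCP at [0.148, 0.607, 0.231] pointing down, gripper open.
Joint ranges: [-3.01, 3.01], [-1.01, 2.22], [0.06, 2.58], [-1.02, 4.17], [0.09, 2.62], [-3.14, 3.14]. Speed limits (rad/s): [2.57, 2.57, 3.14, 3.14, 3.14, 3.14].

INTERFACE

Orientations are given as a rotation vector (axis times angle).
In Python, from station import ctrl gives the robot as it stands.
- The arm moves only by the shell command python3 -m handwheel 'ROWS' [FORCE]. ROWS is JSON, a list of rows, each an object with "gripper": the gripper command: -1 is fully open, 1 is shut, values between are in proportion; "offset": the shift along the tool's x, y, z in mm, a list of three; "rotation": the turn, a rotation vector about the tool's x, y, z in rad, a list of three. A call has exactly 8 rows; each row is the pose to reach, as a shift and turn from the pose commanded when the call began, along the tool's axes at that moment; what a row does not reach only later rows make up. A row lasts 1/8 s, in which the tool goes at most 62.5 mm and 10.7 degrees, less where a joint would pass 70% of its speed; a pose out of reach is approached as far as the arm can. A call with a gripper value outside its range is refused whole. The fingers move at their own pace and stop on an object; FORCE is the grip in N (left out, the last holds). Time passes only in rows, so rows that repeat a pose let the fingers close, or fill a call up. It gives the time, the measured TCP pose, the force, the opening and the grip force at its end, in the units of the state.
- ctrl.get_obs(): the state, without advancing time (a new reading comes with each control period).
- ctrl.get_image(name): name is "scene" or "top"; returns a dict with "image" (480x640x3 uint8, red, green, blue), "fovy" (degrees; the focal length in pixels is half the picture's height over the tangent of half this angle, whatever the lens; pixels are square), "cx", "cy" (the principal point, pixels), "xyz" and "attitude" of the camera in the world. Camera axes: x right, y up, looking along -z (the intrinsics and any distortion apply to the point x, -y, -z); pixel columns grow to the right and rows downward; lengths in m; the calibration is good to about 2 mm. A picture is of the moment at which its call begins. There is no depth.
- ctrl.finish_job(): hands the job in; it is judged then, once.
The state is a dict: "t": time; "q": joint angles; "dq": joint speeds; "effort": joint torques, N m; "tool_pos": TCP position; "tool_rot": TCP orientation; "contact_force": force on the tool from outside, world axes, zero at the start; "wrist_torque": the same for the moment, N m; "opening": finger opening in m; "grip_force": force on a finger pad.
Only numpy, scipy, OpenCV 4.12 (cv2) and the standard library are available. Lean on these libraries where they do the work, as an engineer would, in place of code of your own. Each camera call takes 0.05 s, during which the arm holds its last target. There are 200 camera calls.

## Working session

There is one attempt and no reset: what is moved stays moved. The work goes in short steps, Python scripts to look and compute and a shell command to move; the robot and the scene stay as the last step left them, time stands still between calls to the robot, and variables do not carry over. Pictures are saved under pics/ and viewed, at most 14 in all, crops included, and the job is handed in when it is done.

```bash
ls; mkdir -p pics; python3 - <<'E'
from station import ctrl
import cv2
o=ctrl.get_obs();print({k:o[k] for k in('t','tool_pos','tool_rot','opening','contact_force')})
for n in('scene','top'):
    d=ctrl.get_image(n);cv2.imwrite(f'pics/{n}0.png',d['image'][:,:,::-1]);print(n,{k:v for k,v in d.items() if k!='image'})
E
```

```text
pics
{'t': 0.0, 'tool_pos': array([0.14820937, 0.6065232 , 0.23006234]), 'tool_rot': array([-0.37566012, -3.11857967,  0.00317288]), 'opening': 0.0857564615823792, 'contact_force': array([ 0.52689829, -0.65043606, -0.15933565])}
scene {'fovy': 53.77042056684759, 'cx': 318.28458939749044, 'cy': 243.69686883120457, 'xyz': array([-0.24633298, -0.68746711,  0.57100855]), 'attitude': array([ 1.05288082, -0.52576307, -0.86893398])}
top {'fovy': 55.604705343552794, 'cx': 319.7355800254227, 'cy': 232.92871262176814, 'xyz': array([ 0.45655625, -0.05202488,  1.09737737]), 'attitude': array([ 0.08724548, -0.11572918, -1.54260299])}
```

View pics/scene0.png

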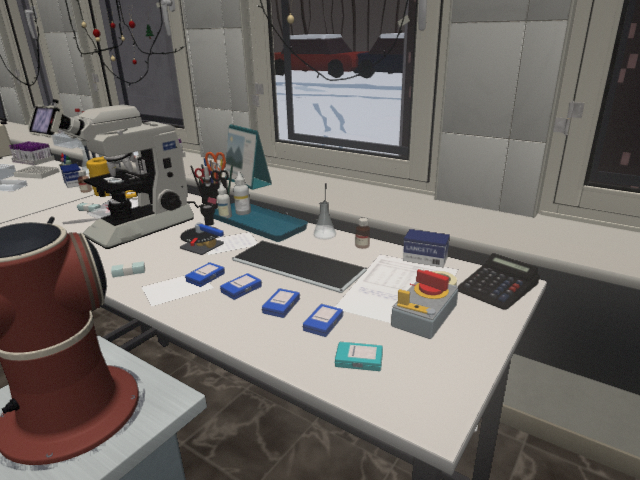

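View pics/top0.png

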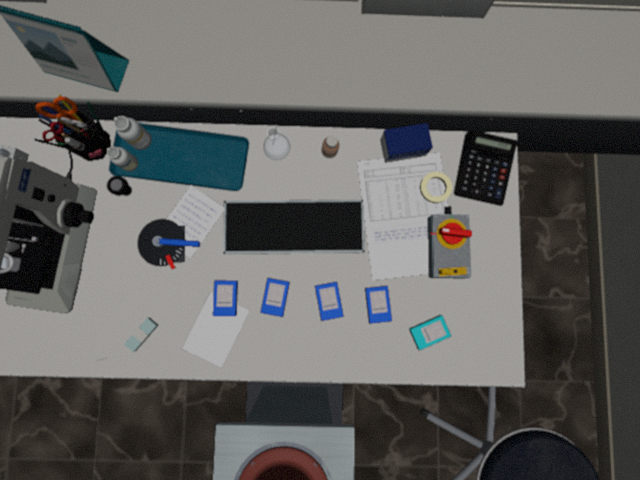

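The top view shows:
- **Blue cases:** four lying flat at about (226,297), (275,297), (329,300) and (378,304).
- **Isolator box:** (450,247), with the red handle at (453,233) lying along y, which is on, and the yellow hasp tab near (450,271).
- **Plate:** (293,227).
- **Valve:** (162,241), with the blue lever pointing right and the red mark at (170,262).

Look-alikes for the cases, by pixel:
- Turquoise case (431,332)
- Navy lancet box (407,142)
- Teal tray (180,155)
- Blue valve lever (180,243)

I choose the four saturated-blue, labelled cases at the front.

```bash
cat > h.py <<'E'
import numpy as np,cv2
from scipy.spatial.transform import Rotation as Ro
from station import ctrl
np.set_printoptions(precision=4,suppress=True)
def img(n,save=None):
    d=ctrl.get_image(n)
    if save: cv2.imwrite(save,d['image'][:,:,::-1])
    d['hsv']=cv2.cvtColor(d['image'],cv2.COLOR_RGB2HSV); return d
def ray(d,px,z):
    px=np.atleast_2d(px).astype(float); f=240/np.tan(np.radians(d['fovy'])/2)
    v=np.c_[(px[:,0]-d['cx'])/f,-(px[:,1]-d['cy'])/f,-np.ones(len(px))]
    w=Ro.from_rotvec(d['attitude']).apply(v); s=(z-d['xyz'][2])/w[:,2]
    return d['xyz']+w*s[:,None]
def proj(d,p):
    f=240/np.tan(np.radians(d['fovy'])/2)
    c=Ro.from_rotvec(d['attitude']).inv().apply(np.atleast_2d(p)-d['xyz'])
    return np.c_[d['cx']-f*c[:,0]/c[:,2],d['cy']+f*c[:,1]/c[:,2]]
MASK=dict(blue=((108,150,90),(122,255,255)),turq=((80,120,60),(97,255,255)),yellow=((18,140,120),(32,255,255)))
def blobs(d,lo,hi,amin=40,box=None):
    m=cv2.inRange(d['hsv'],np.array(lo),np.array(hi))
    if box: k=np.zeros_like(m);x0,y0,x1,y1=box;k[y0:y1,x0:x1]=1;m*=k
    cs,_=cv2.findContours(m,cv2.RETR_EXTERNAL,cv2.CHAIN_APPROX_NONE)
    return [c[:,0,:] for c in cs if cv2.contourArea(c)>amin]
def rect(d,c,z):
    """min-area rectangle of a contour cast on plane z (mm): centre, long, short, long-axis angle deg"""
    p=(ray(d,c,z)[:,:2]*1000).astype(np.float32); (cx,cy),(w,h),a=cv2.minAreaRect(p)
    if w<h: w,h,a=h,w,a+90
    return np.array([cx,cy]),w,h,(a+90)%180-90
def go(pos,Rt):
    """offset mm and rotvec (tool axes) from present pose to pose pos, Rt"""
    o=ctrl.get_obs();R=Ro.from_rotvec(o['tool_rot'])
    return (R.inv().apply(np.array(pos)-o['tool_pos'])*1000).round(1),(R.inv()*Rt).as_rotvec().round(3)
def down(yaw): # tool down, finger line (y) at world angle yaw (deg)
    a=np.radians(yaw);y=np.array([np.cos(a),np.sin(a),0]);z=np.array([0,0,-1.]);x=np.cross(y,z)
    return Ro.from_matrix(np.c_[x,y,z])
E
python3 - <<'E'
from h import *
t=img('top');s=img('scene')
for n,d in(('top',t),('scene',s)):
    print(n)
    for c in blobs(d,*MASK['blue']): print(' blue',c.mean(0).round(),d['hsv'][int(c[:,1].mean()),int(c[:,0].min()+2)],*rect(d,c,.02))
    for c in blobs(d,*MASK['yellow'],amin=15): print(' yel',c.mean(0).round(),*rect(d,c,.057))
    for c in blobs(d,(0,180,120),(6,255,255),amin=15)+blobs(d,(174,180,120),(180,255,255),amin=15): print(' red',c.mean(0).round(),*rect(d,c,.091))
    for c in blobs(d,(0,0,0),(180,255,45),amin=300): print(' dark',c.mean(0).round(),*rect(d,c,.012))
for n,b in(('a',(100,200,220,290)),('b',(410,190,490,290))):
    x0,y0,x1,y1=b;cv2.imwrite(f'pics/c{n}.png',cv2.resize(t['image'][y0:y1,x0:x1,::-1],None,fx=5,fy=5,interpolation=2))
E
python3 -c "
import cv2,numpy as np
a=cv2.imread('pics/ca.png');b=cv2.imread('pics/cb.png');h=500
a=cv2.resize(a,(450,340));b=cv2.resize(b,(340,425));c=np.zeros((425,800,3),'uint8');c[:340,:450]=a;c[:,455:795]=b;cv2.imwrite('pics/crop1.png',c)"
```

```text
top
 blue [378. 304.] [110 213 164] [ 432.6847 -210.7974] 80.44756317138672 51.379947662353516 7.316385746002197
 blue [329. 301.] [111 187 162] [437.7377 -94.8453] 80.26536560058594 50.768882751464844 11.851326942443848
 blue [225. 298.] [111 211 173] [438.3839 148.0356] 79.03868865966797 51.769256591796875 0.8166710734367371
 blue [275. 297.] [114  62 139] [443.8807  31.8081] 80.26969909667969 50.63083267211914 -9.112068176269531
 blue [179. 242.] [110 215 167] [566.3013 263.362 ] 92.25306701660156 15.001545906066895 87.68406677246094
 yel [452. 271.] [ 512.7509 -375.6663] 62.83806228637695 16.364456176757812 -85.22478246688843
 yel [450. 233.] [ 599.627 -373.707] 68.18643951416016 65.36820220947266 -0.5106964111328125
 red [170. 261.] [516.4703 259.6438] 29.957881927490234 9.621307373046875 29.71702003479004
 red [452. 239.] [ 581.4049 -364.8071] 40.964847564697266 16.997943878173828 85.16658782958984
 red [457. 230.] [ 605.5413 -377.1282] 59.63222122192383 25.15853500366211 85.16781616210938
 dark [368. 473.] [  56.6464 -194.4689] 63.231483459472656 27.681812286376953 -89.0310572
[... 3109 characters left out ...]
24 -679.5587] 341.9949951171875 153.33242797851562 3.3736371994018555
 dark [ 97. 309.] [188.6974 230.112 ] 192.38499450683594 91.91085815429688 79.01329803466797
 dark [205. 199.] [813.6909 567.5662] 471.73162841796875 113.46595764160156 45.651065826416016
 dark [127. 188.] [ 808.4616 1049.6991] 1031.9656982421875 274.14166259765625 52.27960205078125
 dark [380.  59.] [10769.5615  5030.4204] 13649.6611328125 869.507080078125 25.927791595458984
 dark [622. 108.] [988565.25    79547.0625] 3917208.0 30194.9765625 4.459756374359131
 dark [412.  34.] [-112342.875  -51837.875] 1553011.5 7015.3359375 24.506946563720703
 dark [293.  34.] [13564999. 10994758.] 35753896.0 28161.1875 39.05238342285156
```

View pics/crop1.png

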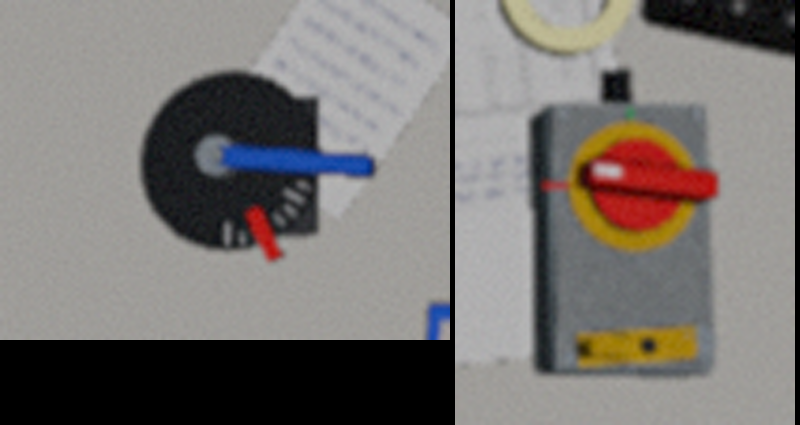

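The crop confirms my choice. In it the valve's grey hub is at crop (215,155), the blue lever points right, and the red mark is at (265,233). The red bar lies across the box with its white pointer at (607,170), the green tick is at (632,112), and the hasp is in along the front edge. Next I work out axes and targets.

```bash
python3 - <<'E'
from h import *
t=img('top');s=img('scene')
for n,d in(('top',t),('scene',s)):
    for c in blobs(d,(18,140,120),(32,255,255),amin=100):
        if len(c)<50 or not(400<c[:,0].mean()<470): 
            if 400<c[:,0].mean()<470: print(n,'hasp',rect(d,c,.057),'ext px',c.min(0),c.max(0))
            continue
        print(n,'ring z.052',rect(d,c,.052))
    for c in blobs(d,(0,0,70),(180,60,125),amin=500,box=(380,200,480,340)): print(n,'grey',c.mean(0),cv2.contourArea(c.astype(np.int32)),rect(d,c,.05))
    m=cv2.inRange(d['hsv'],(0,170,100),(7,255,255))|cv2.inRange(d['hsv'],(172,170,100),(180,255,255))
    for c in cv2.findContours(m,0,1)[0]:
        if cv2.contourArea(c)>60 and c[:,0,0].mean()>380: print(n,'red',c[:,0].mean(0),rect(d,c[:,0],.062))
print('hub',ray(t,[157.3,241.3],.07),'lever tip',ray(t,[199.5,244.3],.07), 'mark',ray(t,[[166.7,255.5],[174.1,268.8]],.0395))
# plate: long bright-rimmed dark
for n,d in(('top',t),('scene',s)):
    for c in blobs(d,(0,0,0),(180,255,70),amin=1500):
        if abs(c.mean(0)-([293,227] if n=='top' else [298,265])).max()<12: print(n,'plate',rect(d,c,.012))
print(go([.6,-.36,.2],down(-5)),go([.6,-.36,.2],down(175)),ctrl.get_obs()['q'])
print(Ro.from_rotvec(ctrl.get_obs()['tool_rot']).as_matrix())
x0,y0,x1,y1=370,250,480,340
cv2.imwrite('pics/iso_s.png',cv2.resize(s['image'][y0:y1,x0:x1,::-1],None,fx=6,fy=6,interpolation=2))
E
```

```text
top ring z.052 (array([ 512.8712, -377.1111]), 63.372310638427734, 16.319923400878906, -85.01794242858887)
top ring z.052 (array([ 600.2733, -375.2525]), 68.59664916992188, 65.682373046875, -0.51080322265625)
top grey [450.4361 261.5771] 903.5 (array([ 546.5326, -374.7113]), 99.833251953125, 88.07025909423828, 1.0074187517166138)
top red [453.9706 233.0588] (array([ 603.8315, -381.3474]), 62.69806671142578, 47.27464294433594, -60.40500259399414)
scene ring z.052 (array([ 589.2365, -378.5461]), 68.76425170898438, 49.86367416381836, -81.72128772735596)
scene grey [422.566  315.0717] 1035.5 (array([ 536.6048, -390.3075]), 199.61279296875, 102.98342895507812, 1.0708461999893188)
hub [[0.5618 0.2967 0.07  ]] lever tip [[0.5576 0.2016 0.07  ]] mark [[0.5325 0.2831 0.0395]
 [0.5023 0.2641 0.0395]]
top plate (array([613.7531,  -6.8412]), 325.04888916015625, 115.83349609375, -87.7432472705841)
scene plate (array([609.4234,  -9.5532]), 325.51287841796875, 116.49905395507812, -87.88343787193298)
(array([-668.3, -832. ,   31.4]), array([-0.001,  0.   ,  1.418])) (array([-668.3, -832. ,   31.4]), array([-0.001, -0.001, -1.723])) [ 1.212   0.053   1.6134 -0.      1.476  -0.119 ]
[[-0.9714  0.2375 -0.0003]
 [ 0.2375  0.9714 -0.0007]
 [ 0.0001 -0.0008 -1.    ]]
```

View pics/iso_s.png

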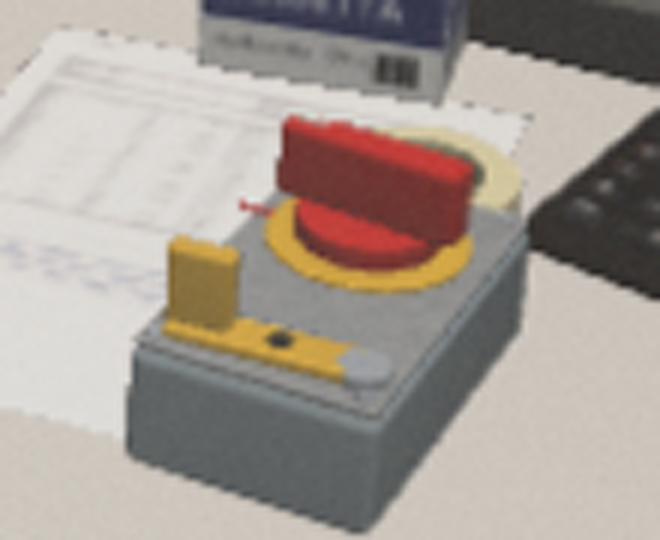

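The scene crop shows the handle bar on, the hasp hinge at the right (crop 365,368) and the upright tab at the left (205,280). Now I move the tool above the handle.

```bash
R='' 
python3 -m handwheel '[{"gripper":-1,"offset":[-38,-47,-3],"rotation":[0,0,0]},{"gripper":-1,"offset":[-76,-94,-6],"rotation":[0,0,0]},{"gripper":-1,"offset":[-114,-141,-9],"rotation":[0,0,0]},{"gripper":-1,"offset":[-152,-188,-10],"rotation":[0,0,0]},{"gripper":-1,"offset":[-190,-235,-10],"rotation":[0,0,0]},{"gripper":-1,"offset":[-228,-282,-10],"rotation":[0,0,0]},{"gripper":-1,"offset":[-266,-329,-10],"rotation":[0,0,0]},{"gripper":-1,"offset":[-300,-374,-10],"rotation":[0,0,0]}]' 20
python3 -m handwheel '[{"gripper":-1,"offset":[-38,-47,0],"rotation":[0,0,0]},{"gripper":-1,"offset":[-76,-94,0],"rotation":[0,0,0]},{"gripper":-1,"offset":[-114,-141,0],"rotation":[0,0,0]},{"gripper":-1,"offset":[-152,-188,0],"rotation":[0,0,0]},{"gripper":-1,"offset":[-190,-235,0],"rotation":[0,0,0]},{"gripper":-1,"offset":[-228,-282,0],"rotation":[0,0,0]},{"gripper":-1,"offset":[-266,-329,0],"rotation":[0,0,0]},{"gripper":-1,"offset":[-300,-374,0],"rotation":[0,0,0]}]'
python3 -m handwheel '[{"gripper":-1,"offset":[-30,-37,0],"rotation":[0,0,0.17]},{"gripper":-1,"offset":[-68,-84,0],"rotation":[0,0,0.34]},{"gripper":-1,"offset":[-68,-84,0],"rotation":[0,0,0.52]},{"gripper":-1,"offset":[-68,-84,0],"rotation":[0,0,0.7]},{"gripper":-1,"offset":[-68,-84,0],"rotation":[0,0,0.88]},{"gripper":-1,"offset":[-68,-84,0],"rotation":[0,0,1.06]},{"gripper":-1,"offset":[-68,-84,0],"rotation":[0,0,1.24]},{"gripper":-1,"offset":[-68,-84,0],"rotation":[0,0,1.418]}]'
python3 -c "
from h import *
print(go([.598,-.377,.12],down(-4.8)),go([.598,-.377,.064],down(-4.8)),ctrl.get_obs()['q'])"
```

```text
t: 1.3
tool_pos: [0.3515, 0.1707, 0.2416]
tool_rot: [0.376, 3.118, 0.001]
contact_force: [1.2, 0.8, 0.4]
opening: 0.0853
grip_force: 0.0
t: 2.3
tool_pos: [0.5542, -0.2641, 0.2412]
tool_rot: [0.377, 3.119, 0.0]
contact_force: [0.5, -0.2, -0.4]
opening: 0.0856
grip_force: 0.0
t: 3.3
tool_pos: [0.5997, -0.3597, 0.2411]
tool_rot: [-2.322, -2.116, 0.0]
contact_force: [0.5, 0.4, -0.6]
opening: 0.0853
grip_force: 0.0
(array([-17.4,  -0. , 121.1]), array([-0.   , -0.   , -0.009])) (array([-17.4,   0. , 177.1]), array([-0.   , -0.   , -0.009])) [-0.6466  0.2191  1.4142 -0.      1.5086 -0.5537]
```

```bash
python3 -m handwheel '[{"gripper":-1,"offset":[-17,0,60],"rotation":[0,0,-0.009]},{"gripper":-1,"offset":[-17,0,120],"rotation":[0,0,-0.009]},{"gripper":-1,"offset":[-17,0,150],"rotation":[0,0,-0.009]},{"gripper":-1,"offset":[-17,0,175],"rotation":[0,0,-0.009]},{"gripper":-1,"offset":[-17,0,175],"rotation":[0,0,-0.009]},{"gripper":0.2,"offset":[-17,0,175],"rotation":[0,0,-0.009]},{"gripper":0.4,"offset":[-17,0,175],"rotation":[0,0,-0.009]},{"gripper":0.5,"offset":[-17,0,175],"rotation":[0,0,-0.009]}]' 25
python3 -m handwheel '[{"gripper":1,"offset":[0,0,0],"rotation":[0,0,0]},{"gripper":1,"offset":[0,0,0],"rotation":[0,0,0]},{"gripper":1,"offset":[0,0,0],"rotation":[0,0,0]},{"gripper":1,"offset":[0,0,0],"rotation":[0,0,0]},{"gripper":1,"offset":[0,0,0],"rotation":[0,0,0]},{"gripper":1,"offset":[0,0,0],"rotation":[0,0,0]},{"gripper":1,"offset":[0,0,0],"rotation":[0,0,0]},{"gripper":1,"offset":[0,0,0],"rotation":[0,0,0]}]' 25

```

```text
t: 4.3
tool_pos: [0.5989, -0.3772, 0.0679]
tool_rot: [2.305, 2.132, 0.001]
contact_force: [-0.1, 0.2, -0.1]
opening: 0.0321
grip_force: 0.0
t: 5.3
tool_pos: [0.5997, -0.3771, 0.0676]
tool_rot: [2.304, 2.131, 0.002]
contact_force: [5.7, -0.3, 2.3]
opening: 0.0154
grip_force: 30.7
```

```bash
python3 -m handwheel '[{"gripper":1,"offset":[0,1,0],"rotation":[0,0,0.1]},{"gripper":1,"offset":[0,1,0],"rotation":[0,0,0.25]},{"gripper":1,"offset":[0,1,0],"rotation":[0,0,0.4]},{"gripper":1,"offset":[0,1,0],"rotation":[0,0,0.55]},{"gripper":1,"offset":[0,1,0],"rotation":[0,0,0.7]},{"gripper":1,"offset":[0,1,0],"rotation":[0,0,0.85]},{"gripper":1,"offset":[0,1,0],"rotation":[0,0,1.0]},{"gripper":1,"offset":[0,1,0],"rotation":[0,0,1.1]}]' 30
python3 -m handwheel '[{"gripper":1,"offset":[0,0,0],"rotation":[0,0,0.1]},{"gripper":1,"offset":[0,0,0],"rotation":[0,0,0.2]},{"gripper":1,"offset":[0,0,0],"rotation":[0,0,0.28]},{"gripper":1,"offset":[0,0,0],"rotation":[0,0,0.34]},{"gripper":1,"offset":[0,0,0],"rotation":[0,0,0.38]},{"gripper":1,"offset":[0,0,0],"rotation":[0,0,0.38]},{"gripper":1,"offset":[0,0,0],"rotation":[0,0,0.38]},{"gripper":1,"offset":[0,0,0],"rotation":[0,0,0.38]}]'
python3 -c "
from h import *
o=ctrl.get_obs();y=Ro.from_rotvec(o['tool_rot']).as_matrix()[:,1];print(np.degrees(np.arctan2(y[1],y[0])),o['wrist_torque'],o['q'])"
```

```text
t: 6.3
tool_pos: [0.5979, -0.3758, 0.0675]
tool_rot: [-3.079, -0.608, 0.006]
contact_force: [-4.9, 4.3, 9.0]
opening: 0.0153
grip_force: 31.4
t: 7.3
tool_pos: [0.5977, -0.375, 0.0675]
tool_rot: [-3.137, -0.022, 0.008]
contact_force: [-7.3, 7.7, 10.0]
opening: 0.0156
grip_force: 31.5
-89.20188978343722 [1.1333 1.0364 0.1253] [-0.6657  0.3774  1.5219  0.0002  1.2488  0.8911]
```

```bash
python3 -m handwheel '[{"gripper":-0.2,"offset":[0,0,0],"rotation":[0,0,0]},{"gripper":-0.2,"offset":[0,0,0],"rotation":[0,0,0]},{"gripper":-0.2,"offset":[0,0,0],"rotation":[0,0,0]},{"gripper":-0.2,"offset":[0,0,-50],"rotation":[0,0,0]},{"gripper":-0.2,"offset":[0,0,-110],"rotation":[0,0,0]},{"gripper":-0.2,"offset":[-60,-20,-110],"rotation":[0,0,0]},{"gripper":-0.2,"offset":[-120,-50,-110],"rotation":[0,0,0]},{"gripper":-0.2,"offset":[-180,-70,-110],"rotation":[0,0,0]}]'
python3 -m handwheel '[{"gripper":-0.2,"offset":[0,-60,0],"rotation":[0,0,0]},{"gripper":-0.2,"offset":[0,-120,0],"rotation":[0,0,0]},{"gripper":-0.2,"offset":[0,-120,0],"rotation":[0,0,0]},{"gripper":-0.2,"offset":[0,-120,0],"rotation":[0,0,0]},{"gripper":-0.2,"offset":[0,-120,0],"rotation":[0,0,0]},{"gripper":-0.2,"offset":[0,-120,0],"rotation":[0,0,0]},{"gripper":-0.2,"offset":[0,-120,0],"rotation":[0,0,0]},{"gripper":-0.2,"offset":[0,-120,0],"rotation":[0,0,0]}]'
python3 - <<'E'
from h import *
t=img('top','pics/top1.png');s=img('scene','pics/s1.png')
x0,y0,x1,y1=410,190,490,290
a=cv2.resize(t['image'][y0:y1,x0:x1,::-1],None,fx=4.5,fy=4.5,interpolation=2)
b=cv2.resize(s['image'][250:340,370:480,::-1],None,fx=4,fy=4,interpolation=2)
c=np.zeros((450,800,3),'uint8');c[:,:360]=a;c[:360,360:]=b;cv2.imwrite('pics/crop2.png',c)
for d in(t,):
    m=cv2.inRange(d['hsv'],(0,170,100),(7,255,255))|cv2.inRange(d['hsv'],(172,170,100),(180,255,255))
    for c in cv2.findContours(m,0,1)[0]:
        if cv2.contourArea(c)>60 and c[:,0,0].mean()>380: print('red',rect(d,c[:,0],.091))
for c in blobs(t,(0,0,70),(180,60,125),amin=500,box=(380,200,480,340)): print('grey',rect(t,c,.05))
E
```

```text
t: 8.3
tool_pos: [0.4225, -0.3102, 0.1763]
tool_rot: [3.141, 0.021, -0.0]
contact_force: [-0.1, -0.6, 1.0]
opening: 0.0511
grip_force: 0.0
t: 9.3
tool_pos: [0.4225, -0.1913, 0.1762]
tool_rot: [-3.141, -0.019, 0.0]
contact_force: [-0.0, 0.2, 0.9]
opening: 0.0515
grip_force: 0.0
red (array([ 594.798 , -351.8483]), 43.0847053527832, 18.040145874023438, -0.7240829467773438)
red (array([ 598.8243, -379.0161]), 67.9295654296875, 21.905179977416992, 2.583994150161743)
grey (array([ 581.3309, -369.7084]), 168.5401611328125, 95.90672302246094, -0.36321258544921875)
```

View pics/crop2.png

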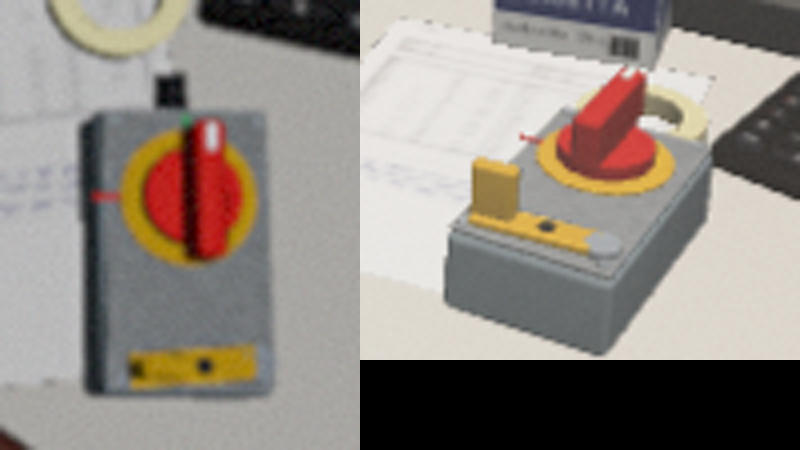

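The handle now points to the back with its white tip at crop (212,135), beside the green tick (187,118). I will check the box yaw from its edges against the bar.

```bash
python3 - <<'E'
from h import *
t=img('top');s=img('scene')
def ang(d,a,b,z):
    p=ray(d,[a,b],z)*1000;v=p[1]-p[0];return p[:,:2].ravel().round(1),np.degrees(np.arctan2(v[1],v[0])).round(2),np.linalg.norm(v).round(1)
T=lambda x,y:(410+x/4.5,190+y/4.5); S=lambda x,y:(370+(x-360)/4,250+y/4)
print('t right',ang(t,T(270,390),T(265,110),.05)); print('t left',ang(t,T(107,388),T(103,112),.05));print('t front',ang(t,T(270,390),T(107,388),.05))
print('t bar axis',ang(t,T(208,245),T(212,130),.091))
print('s front',ang(s,S(605,273),S(447,230),.05),'s right',ang(s,S(605,273),S(712,150),.05))
print('s bar top right edge',ang(s,S(605,116),S(646,77),.091))
print('t tick/redline',ray(t,T(187,120),.05)*1000,ray(t,T(105,197),.05)*1000)
# tab: scene top face centre / hinge
print('s tab top',ray(s,[S(475,158),S(521,168)],.086)*1000,'s hinge',ray(s,S(604,243),.058)*1000)
print('t hasp ends',ray(t,[T(130,368),T(256,364)],.057)*1000, 't tab end at .086',ray(t,[T(130,355),T(130,383)],.086)*1000)
E
```

```text
t right (array([ 501.1, -418.6,  646.7, -418.6]), np.float64(-0.02), np.float64(145.6))
t left (array([ 500. , -334.6,  643.2, -333.7]), np.float64(0.38), np.float64(143.3))
t front (array([ 501.1, -418.6,  500. , -334.6]), np.float64(90.75), np.float64(84.0))
t bar axis (array([ 570.4, -374.5,  628.3, -377.4]), np.float64(-2.81), np.float64(58.0))
s front (array([ 500.2, -419.3,  493.5, -338.3]), np.float64(94.71), np.float64(81.2)) s right (array([ 500.2, -419.3,  640.2, -421.6]), np.float64(-0.97), np.float64(140.0))
s bar top right edge (array([ 574.5, -385. ,  625.5, -386.8]), np.float64(-1.99), np.float64(51.0))
t tick/redline [[ 640.2328 -377.6221   50.    ]] [[ 598.5845 -334.3564   50.    ]]
s tab top [[ 508.909  -344.3226   86.    ]
 [ 512.2512 -367.5915   86.    ]] s hinge [[ 512.6786 -412.9053   58.    ]]
t hasp ends [[ 510.1202 -344.5736   57.    ]
 [ 513.7966 -409.1906   57.    ]] t tab end at .086 [[ 515.0558 -336.4797   86.    ]
 [ 501.2225 -336.3489   86.    ]]
```

```bash
python3 -m handwheel '[{"gripper":-0.2,"offset":[20,50,0],"rotation":[0,0,-0.17]},{"gripper":-0.2,"offset":[50,100,0],"rotation":[0,0,-0.34]},{"gripper":-0.2,"offset":[86,166,0],"rotation":[0,0,-0.52]},{"gripper":-0.2,"offset":[86,166,0],"rotation":[0,0,-0.7]},{"gripper":-0.2,"offset":[86,166,0],"rotation":[0,0,-0.88]},{"gripper":-0.2,"offset":[86,166,0],"rotation":[0,0,-1.06]},{"gripper":-0.2,"offset":[86,166,0],"rotation":[0,0,-1.24]},{"gripper":-0.2,"offset":[86,166,0],"rotation":[0,0,-1.42]}]'
python3 -c "
from h import *
print(go([.511,-.356,.063],down(2)),go([.511,-.356,.063],down(0)),ctrl.get_obs()['q'])"
```

```text
t: 10.5
tool_pos: [0.5107, -0.3558, 0.1761]
tool_rot: [-2.363, -2.07, 0.0]
contact_force: [0.3, -0.3, 0.6]
opening: 0.0513
grip_force: 0.0
(array([ -0.2,   0.4, 113.1]), array([-0.   , -0.   , -0.167])) (array([ -0.2,   0.4, 113.1]), array([-0.   , -0.   , -0.132])) [-0.728   0.0857  1.6717 -0.      1.3845 -0.5961]
```

```bash
python3 -m handwheel '[{"gripper":-0.2,"offset":[0,0,50],"rotation":[0,0,-0.15]},{"gripper":-0.2,"offset":[0,0,90],"rotation":[0,0,-0.15]},{"gripper":-0.2,"offset":[0,0,113],"rotation":[0,0,-0.15]},{"gripper":0.2,"offset":[0,0,113],"rotation":[0,0,-0.15]},{"gripper":0.6,"offset":[0,0,113],"rotation":[0,0,-0.15]},{"gripper":1,"offset":[0,0,113],"rotation":[0,0,-0.15]},{"gripper":1,"offset":[0,0,113],"rotation":[0,0,-0.15]},{"gripper":1,"offset":[0,0,113],"rotation":[0,0,-0.15]}]' 20
python3 - <<'E'
from h import *
o=ctrl.get_obs();print(o['contact_force'],o['tool_pos'],o['opening'],o['grip_force'])
R=Ro.from_rotvec(o['tool_rot']);h=np.array([.5128,-.412]);v=o['tool_pos'][:2]-h;print(np.hypot(*v),np.degrees(np.arctan2(v[1],v[0])))
for k in range(1,9):
    a=np.radians(11*k);c,s=np.cos(a),np.sin(a);w=h+[c*v[0]-s*v[1],s*v[0]+c*v[1]]
    print((R.inv().apply([*(w-o['tool_pos'][:2]),0])*1000).round(1),-a.round(3))
E
```

```text
t: 11.5
tool_pos: [0.5122, -0.3566, 0.0652]
tool_rot: [2.205, 2.232, 0.001]
contact_force: [4.9, -0.0, 3.0]
opening: 0.0101
grip_force: 19.7
[ 4.8594 -0.0103  2.9713] [ 0.5122 -0.3566  0.0652] 0.010062125752349268 19.67642515897751
0.05537732727409062 90.66413103266363
[ -1.  -10.6  -0. ] -0.192
[ -4.  -20.7  -0.1] -0.384
[ -8.9 -30.2  -0.1] -0.576
[-15.5 -38.5  -0.1] -0.768
[-23.6 -45.4  -0.1] -0.96
[-32.8 -50.6  -0.1] -1.152
[-42.9 -54.   -0.1] -1.344
[-53.4 -55.4  -0.1] -1.536
```

```bash
python3 -m handwheel '[{"gripper":1,"offset":[-1,-10,0],"rotation":[0,0,-0.175]},{"gripper":1,"offset":[-3,-19,0],"rotation":[0,0,-0.35]},{"gripper":1,"offset":[-7,-28,0],"rotation":[0,0,-0.524]},{"gripper":1,"offset":[-13,-36,0],"rotation":[0,0,-0.698]},{"gripper":1,"offset":[-20,-42,0],"rotation":[0,0,-0.873]},{"gripper":1,"offset":[-28,-48,0],"rotation":[0,0,-1.047]},{"gripper":1,"offset":[-36,-52,0],"rotation":[0,0,-1.222]},{"gripper":1,"offset":[-46,-55,0],"rotation":[0,0,-1.396]}]' 20
python3 -m handwheel '[{"gripper":1,"offset":[0,-5,0],"rotation":[0,0,-0.09]},{"gripper":1,"offset":[-1,-9,0],"rotation":[0,0,-0.165]},{"gripper":1,"offset":[-1,-9,0],"rotation":[0,0,-0.165]},{"gripper":0.3,"offset":[-1,-9,0],"rotation":[0,0,-0.165]},{"gripper":0,"offset":[-1,-9,0],"rotation":[0,0,-0.165]},{"gripper":-0.2,"offset":[-1,-9,0],"rotation":[0,0,-0.165]},{"gripper":-0.2,"offset":[-1,-9,-50],"rotation":[0,0,-0.165]},{"gripper":-0.2,"offset":[-1,-9,-110],"rotation":[0,0,-0.165]}]'
python3 - <<'E'
from h import *
o=ctrl.get_obs();y=Ro.from_rotvec(o['tool_rot']).as_matrix()[:,1];print(np.degrees(np.arctan2(y[1],y[0])),o['q'])
print(go([.36,-.08,.2],down(7)))
E
```

```text
t: 12.5
tool_pos: [0.4632, -0.4026, 0.0653]
tool_rot: [0.246, 3.115, -0.001]
contact_force: [28.7, 4.4, -6.5]
opening: 0.0096
grip_force: 20.2
t: 13.5
tool_pos: [0.4542, -0.4108, 0.1723]
tool_rot: [0.002, -3.138, -0.006]
contact_force: [0.7, -1.3, 1.3]
opening: 0.051
grip_force: 0.0
90.07115632994876 [-0.8566  0.0688  1.6963 -0.0004  1.3816 -2.4285]
(array([ 93.8, 331. , -26.2]), array([ 0.   , -0.006,  1.45 ]))
```

```bash
cat >> h.py <<'E'
def pick(c,th,h=.006,s=.014,lean=30,flip=1):
    """TCP pose to pinch a flat case centre c (m) long axis th (deg), hand leaning to the far end"""
    a=np.radians(th);u=np.array([np.cos(a),np.sin(a),0]);k=np.radians(lean)
    z=-u*np.sin(k)-np.array([0,0,np.cos(k)]);y=np.array([-u[1],u[0],0])*flip
    return np.array([c[0],c[1],0])+u*s+[0,0,h],Ro.from_matrix(np.c_[np.cross(y,z),y,z])
def stand(c,psi,h=.068,lean=30,flip=1):
    """TCP pose to stand it with the tool pointing to world heading psi, case centre c"""
    a=np.radians(psi);u=np.array([np.cos(a),np.sin(a),0]);k=np.radians(lean)
    z=u*np.cos(k)-np.array([0,0,np.sin(k)]);y=np.array([-u[1],u[0],0])*flip
    return np.array([c[0],c[1],0])+u*.004+[0,0,h],Ro.from_matrix(np.c_[np.cross(y,z),y,z])
E
python3 - <<'E'
from h import *
t=img('top')
for c in blobs(t,*MASK['blue']): print(c.mean(0).round(),rect(t,c,.02))
p,R=pick((.437,.147),0.8); print(p,go(p+[.01,0,.15],R))
E
```

```text
[378. 304.] (array([ 432.6683, -210.7549]), 80.37117004394531, 51.457489013671875, 7.446995258331299)
[329. 301.] (array([437.8918, -94.7885]), 80.31865692138672, 50.85993576049805, 12.169882774353027)
[225. 298.] (array([438.3833, 148.0749]), 79.03868865966797, 51.690616607666016, 0.8166710734367371)
[267. 278.] (array([486.5601,  52.0006]), 80.057861328125, 50.743324279785156, -9.279693603515625)
[179. 242.] (array([566.2701, 262.5829]), 90.69369506835938, 15.316977500915527, 87.68403625488281)
[0.451  0.1472 0.006 ] (array([ -3.7, 562.3,  22.9]), array([-0.006,  0.531, -0.015]))
```

Case C was knocked to (0.487,0.052); I have the new pose. Now I move over case D with the hand leaning.

```bash
python3 -m handwheel '[{"gripper":-1,"offset":[0,60,0],"rotation":[0,0.08,0]},{"gripper":-1,"offset":[0,120,0],"rotation":[0,0.16,0]},{"gripper":-1,"offset":[0,180,0],"rotation":[0,0.24,0]},{"gripper":-1,"offset":[0,240,0],"rotation":[0,0.32,0]},{"gripper":-1,"offset":[0,300,0],"rotation":[0,0.4,0]},{"gripper":-1,"offset":[0,360,0],"rotation":[0,0.48,0]},{"gripper":-1,"offset":[0,420,0],"rotation":[0,0.53,0]},{"gripper":-1,"offset":[-2,480,0],"rotation":[0,0.53,0]}]' 60
python3 - <<'E'
from h import *
from scipy.optimize import least_squares
o=ctrl.get_obs();print(o['q'],o['tool_pos'],o['tool_rot'])
p,R=pick((.437,.147),0.8);print(go(p,R),go(p+[.0,0,.03],R))
D=[([1.212,.053,1.6134,0,1.476,-.119],(.1482,.6065,.2301)),([-.6466,.2191,1.4142,0,1.5086,-.5537],(.5997,-.3597,.2411)),([-.6657,.3774,1.5219,0,1.2488,.8911],(.5977,-.375,.0675)),([-.728,.0857,1.6717,0,1.3845,-.5961],(.5107,-.3558,.1761)),([-.8566,.0688,1.6963,0,1.3816,-2.4285],(.4542,-.4108,.1723)),(o['q'],o['tool_pos'])]
def fk(q,P):
    a1,d1,L2,L3,a3,d6,lat=P
    rz=lambda a:Ro.from_euler('z',a);ry=lambda a:Ro.from_euler('y',a)
    B=rz(q[0]);S=ry(q[1]);E=S*ry(q[2]);W=E*rz(q[3])*ry(q[4])
    p=np.array([a1,lat,d1])+S.apply([0,0,L2])+E.apply([a3,0,L3])+W.apply([0,0,d6])
    return B.apply(p),B*W*rz(q[5])
res=lambda P:np.concatenate([fk(q,P)[0]-p for q,p in D]+[[(P[4])*.01,(P[0])*.01]])
f=least_squares(res,[0,.35,.4,.4,0,.25,.074]);print(f.x,abs(f.fun).max())
print(fk(o['q'],f.x)[1].as_rotvec(), fk(o['q'],f.x)[0])
np.save('P.npy',f.x)
E
```

```text
t: 14.55
tool_pos: [0.4565, 0.07, 0.1726]
tool_rot: [0.002, -2.61, 0.001]
contact_force: [0.3, -0.5, 1.0]
opening: 0.0852
grip_force: 0.0
[-0.0065  0.0774  1.7539 -0.0047  1.8415 -1.5787] [0.4565 0.07   0.1726] [ 0.0018 -2.6103  0.0012]
(array([-79.7,  77.3, 146.3]), array([ 0.006, -0.008, -0.011])) (array([-64.5,  77.3, 120.4]), array([ 0.006, -0.008, -0.011]))
[0.0011 0.2371 0.4264 0.6086 0.0951 0.2795 0.0742] 0.0009507353815982306
[ 1.9232 -1.9204 -0.522 ] [0.4565 0.07   0.1725]
```

```bash
cat >> h.py <<'E'
P=np.load('P.npy') if __import__('os').path.exists('P.npy') else None
LO=np.array([-3.01,-1.01,.06,-1.02,.09,-3.14]);HI=np.array([3.01,2.22,2.58,4.17,2.62,3.14])
def fk(q):
    a1,d1,L2,L3,a3,d6,lat=P
    rz=lambda a:Ro.from_euler('z',a);ry=lambda a:Ro.from_euler('y',a)
    B=rz(q[0]);S=ry(q[1]);E=S*ry(q[2]);W=E*rz(q[3])*ry(q[4])
    p=np.array([a1,lat,d1])+S.apply([0,0,L2])+E.apply([a3,0,L3])+W.apply([0,0,d6])
    return B.apply(p),B*W*rz(q[5]+np.pi/2)
from scipy.optimize import least_squares
def ik(p,R,q0):
    f=lambda q:np.r_[(fk(q)[0]-p)*5,(fk(q)[1].inv()*R).as_rotvec()]
    s=least_squares(f,np.clip(q0,LO+1e-3,HI-1e-3),bounds=(LO,HI));return s.x,np.abs(s.fun).max()
E
python3 - <<'E'
from h import *
from scipy.spatial.transform import Slerp
o=ctrl.get_obs();q=o['q'];print('fk check',fk(q)[1].as_rotvec(),o['tool_rot'])
p,R=pick((.437,.147),0.8); qp,e=ik(p,R,q);print('pick',qp,e)
for psi in(90,0,-90,45):
  for y in(.113,-.127):
    p1,R1=stand((.61,y),psi)
    S=Slerp([0,1],Ro.concatenate([R,R1])); q=qp; pl=p+[0,0,.2];em=0;Q=[]
    for k in np.linspace(0,1,25):
        pp=pl+(p1+[0,0,.13]-pl)*k; q,e=ik(pp,S(k),q); em=max(em,e);Q.append(q)
    print(psi,y,'path err',round(em,3),'dqmax',np.abs(np.diff(Q,axis=0)).max(0).round(2)); q,e=ik(p1,R1,q);print('   stand',q,round(e,4))
E
```

```text
fk check [ 0.0018 -2.6103  0.0012] [ 0.0018 -2.6103  0.0012]
pick [ 0.1252  0.3119  1.7997  0.0556  1.551  -1.4754] 5.922354643777021e-10
90 0.113 path err 0.382 dqmax [0.03 0.03 0.03 0.05 0.04 0.1 ]
   stand [-0.2103  0.3016  1.7287  0.7486  1.4209 -3.14  ] 0.4696
90 -0.127 path err 0.584 dqmax [0.04 0.07 0.06 0.05 0.06 0.11]
   stand [-0.562   0.5258  1.4744  0.6908  1.7452 -3.14  ] 0.695
0 0.113 path err 0.0 dqmax [0.   0.03 0.03 0.15 0.09 0.15]
   stand [ 0.0971 -0.1321  2.2941 -1.02    0.09   -0.4949] 0.1127
0 -0.127 path err 0.0 dqmax [0.03 0.03 0.03 0.2  0.07 0.21]
   stand [-0.4867 -0.1226  2.2848  1.3151  0.3875 -3.14  ] 0.1142
-90 0.113 path err 0.0 dqmax [0.02 0.04 0.03 0.05 0.04 0.09]
   stand [ 0.4166  0.5526  1.5535 -0.9154  1.6172  0.6642] 0.0
-90 -0.127 path err 0.039 dqmax [0.02 0.04 0.03 0.06 0.04 0.09]
   stand [ 0.0471  0.3902  1.7485 -1.02    1.3359  0.5051] 0.0644
45 0.113 path err 0.055 dqmax [0.02 0.03 0.03 0.1  0.05 0.12]
   stand [-0.2089 -0.0376  2.1552  1.0622  0.7822 -3.14  ] 0.1986
45 -0.127 path err 0.182 dqmax [0.04 0.03 0.03 0.07 0.05 0.11]
   stand [-0.619   0.1196  1.9521  0.8794  1.1074 -3.14  ] 0.2711
```

```bash
python3 - <<'E'
from h import *
from scipy.spatial.transform import Slerp
q0=ctrl.get_obs()['q'].copy();q0[5]+=np.pi
p,R=pick((.437,.147),0.8,flip=-1); qp,e=ik(p,R,q0);print('pick',qp,e)
for psi in(90,70,110):
  for y in(.113,-.127):
    p1,R1=stand((.61,y),psi,flip=-1)
    S=Slerp([0,1],Ro.concatenate([R,R1])); q=qp; pl=p+[0,0,.2];em=0;Q=[]
    for k in np.linspace(0,1,25):
        pp=pl+(p1+[0,0,.13]-pl)*k; q,e=ik(pp,S(k),q); em=max(em,e);Q.append(q)
    print(psi,y,'path err',round(em,3),'dqmax',np.abs(np.diff(Q,axis=0)).max(0).round(2)); q,e=ik(p1,R1,q);print('   stand',q,round(e,4))
    pe=P;B=Ro.from_euler('z',q[0]);el=B.apply(np.array([P[0],P[6],P[1]])+Ro.from_euler('y',q[1]).apply([0,0,P[2]]));w=p1-R1.apply([0,0,P[5]]);print('   elbow',el,'wrist',w)
E
```

```text
pick [0.1252 0.3119 1.7997 0.0556 1.551  1.6662] 5.941992202059802e-10
90 0.113 path err 0.0 dqmax [0.03 0.04 0.03 0.05 0.04 0.1 ]
   stand [-0.3217  0.4044  1.7646  0.9664  1.5155 -0.6678] 0.0
   elbow [0.1837 0.017  0.6291] wrist [ 0.61   -0.1251  0.2078]
90 -0.127 path err 0.0 dqmax [0.04 0.05 0.05 0.05 0.05 0.11]
   stand [-0.6439  0.5657  1.5343  0.7844  1.7685 -0.7896] 0.0
   elbow [ 0.2282 -0.0785  0.597 ] wrist [ 0.61   -0.3651  0.2078]
70 0.113 path err 0.0 dqmax [0.03 0.04 0.02 0.06 0.05 0.1 ]
   stand [-0.3443  0.2495  1.9677  1.1413  1.2614 -0.5772] 0.0
   elbow [0.1252 0.0339 0.6503] wrist [ 0.5286 -0.1107  0.2078]
70 -0.127 path err 0.0 dqmax [0.04 0.05 0.04 0.06 0.04 0.11]
   stand [-0.7031  0.4257  1.7351  0.9487  1.542  -0.6766] 0.0
   elbow [ 0.1832 -0.058   0.6254] wrist [ 0.5286 -0.3507  0.2078]
110 0.113 path err 0.0 dqmax [0.02 0.04 0.03 0.04 0.04 0.1 ]
   stand [-0.2649  0.5461  1.5631  0.8017  1.7437 -0.778 ] 0.0
   elbow [0.2342 0.0133 0.6014] wrist [ 0.6914 -0.1107  0.2078]
110 -0.127 path err 0.0 dqmax [0.04 0.05 0.05 0.04 0.05 0.12]
   stand [-0.5653  0.6863  1.352   0.6104  1.9682 -0.9386] 0.0
   elbow [ 0.2688 -0.0827  0.5669] wrist [ 0.6914 -0.3507  0.2078]
```

```bash
python3 -m handwheel '[{"gripper":-1,"offset":[0,40,0],"rotation":[0,0,0.18]},{"gripper":-1,"offset":[0,77,0],"rotation":[0,0,0.36]},{"gripper":-1,"offset":[0,77,0],"rotation":[0,0,0.54]},{"gripper":-1,"offset":[0,77,0],"rotation":[0,0,0.72]},{"gripper":-1,"offset":[0,77,0],"rotation":[0,0,0.9]},{"gripper":-1,"offset":[0,77,0],"rotation":[0,0,1.08]},{"gripper":-1,"offset":[0,77,0],"rotation":[0,0,1.26]},{"gripper":-1,"offset":[0,77,0],"rotation":[0,0,1.44]}]' 60
python3 -m handwheel '[{"gripper":-1,"offset":[0,0,0],"rotation":[0,0,0.18]},{"gripper":-1,"offset":[0,0,0],"rotation":[0,0,0.36]},{"gripper":-1,"offset":[0,0,0],"rotation":[0,0,0.54]},{"gripper":-1,"offset":[0,0,0],"rotation":[0,0,0.72]},{"gripper":-1,"offset":[0,0,0],"rotation":[0,0,0.9]},{"gripper":-1,"offset":[0,0,0],"rotation":[0,0,1.08]},{"gripper":-1,"offset":[0,0,0],"rotation":[0,0,1.26]},{"gripper":-1,"offset":[0,0,0],"rotation":[0,0,1.44]}]'
python3 - <<'E'
from h import *
p,R=pick((.437,.147),0.8,flip=-1);print(go(p+[0,0,.03],R),go(p,R),ctrl.get_obs()['q'])
E
```

```text
t: 15.55
tool_pos: [0.4565, 0.145, 0.173]
tool_rot: [-1.787, -2.028, 0.486]
contact_force: [-0.5, 0.1, 0.4]
opening: 0.0853
grip_force: 0.0
t: 16.55
tool_pos: [0.4565, 0.145, 0.173]
tool_rot: [-2.945, -0.381, 0.8]
contact_force: [0.4, 0.9, 0.4]
opening: 0.0853
grip_force: 0.0
(array([ 63. ,  14.1, 121. ]), array([-0.007,  0.006,  0.245])) (array([ 77.7,  17.9, 146.9]), array([-0.007,  0.006,  0.245])) [0.1175 0.1064 1.7218 0.0604 1.8401 1.4317]
```

```bash
python3 -m handwheel '[{"gripper":-1,"offset":[30,7,60],"rotation":[0,0,0.12]},{"gripper":-1,"offset":[63,14,121],"rotation":[-0.007,0.006,0.245]},{"gripper":-1,"offset":[63,14,121],"rotation":[-0.007,0.006,0.245]},{"gripper":-1,"offset":[70,16,134],"rotation":[-0.007,0.006,0.245]},{"gripper":-1,"offset":[78,18,147],"rotation":[-0.007,0.006,0.245]},{"gripper":-1,"offset":[78,18,147],"rotation":[-0.007,0.006,0.245]},{"gripper":0,"offset":[78,18,147],"rotation":[-0.007,0.006,0.245]},{"gripper":0.5,"offset":[78,18,147],"rotation":[-0.007,0.006,0.245]}]' 60
python3 -m handwheel '[{"gripper":1,"offset":[0,0,0],"rotation":[0,0,0]},{"gripper":1,"offset":[0,0,0],"rotation":[0,0,0]},{"gripper":1,"offset":[0,0,0],"rotation":[0,0,0]},{"gripper":1,"offset":[0,0,0],"rotation":[0,0,0]},{"gripper":1,"offset":[0,0,0],"rotation":[0,0,0]},{"gripper":1,"offset":[0,0,0],"rotation":[0,0,0]},{"gripper":1,"offset":[0,0,0],"rotation":[0,0,0]},{"gripper":1,"offset":[0,0,0],"rotation":[0,0,0]}]'
python3 - <<'E'
from h import *
s=img('scene','pics/s2.png');print(ctrl.get_obs()['tool_pos'])
p,R=stand((.61,.113),90,flip=-1)
o=ctrl.get_obs();up=o['tool_pos']+[0,0,.18];print('lift',go(up,Ro.from_rotvec(o['tool_rot'])))
print('stand',go(p+[0,0,.05],R))
E
```

```text
t: 17.55
tool_pos: [0.4523, 0.1484, 0.0073]
tool_rot: [3.034, 0.031, -0.809]
contact_force: [-3.9, -0.4, 8.1]
opening: 0.0524
grip_force: 64.4
t: 18.55
tool_pos: [0.4526, 0.1484, 0.0073]
tool_rot: [3.034, 0.031, -0.808]
contact_force: [2.4, -0.3, 5.9]
opening: 0.0528
grip_force: 64.4
[0.4526 0.1484 0.0073]
lift (array([ -89.5,   -0.6, -156.2]), array([0., 0., 0.]))
stand (array([  80.9,   34.1, -174.1]), array([ 0.437,  1.214, -1.631]))
```

View pics/s2.png

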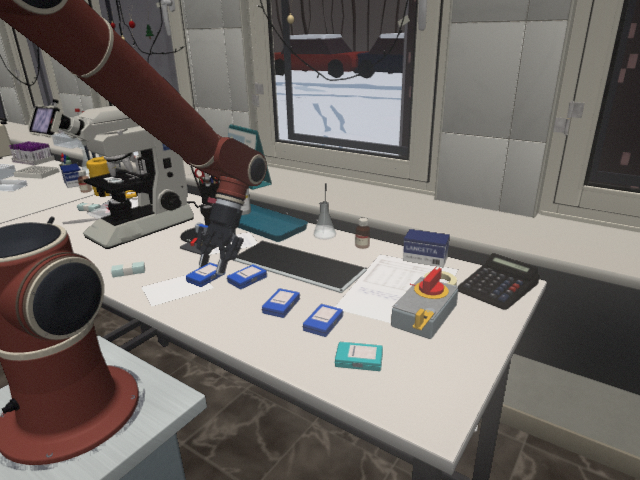

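The scene picture shows the fingers straddling case D at (205,272), and the hasp now sticking out toward the robot at (423,318). Lifting and turning the case.

```bash
python3 -m handwheel '[{"gripper":1,"offset":[-25,0,-43],"rotation":[0,0,0]},{"gripper":1,"offset":[-55,0,-95],"rotation":[0,0,0]},{"gripper":1,"offset":[-75,3,-135],"rotation":[0.036,0.101,-0.136]},{"gripper":1,"offset":[-80,6,-165],"rotation":[0.073,0.202,-0.272]},{"gripper":1,"offset":[-70,9,-180],"rotation":[0.109,0.304,-0.408]},{"gripper":1,"offset":[-55,12,-190],"rotation":[0.146,0.405,-0.544]},{"gripper":1,"offset":[-40,15,-200],"rotation":[0.182,0.506,-0.68]},{"gripper":1,"offset":[-30,17,-208],"rotation":[0.218,0.607,-0.816]}]' 60
python3 - <<'E'
from h import *
p,R=stand((.61,.113),90,flip=-1);print(go(p+[0,0,.09],R),ctrl.get_obs()['q'])
E
```

```text
t: 19.6
tool_pos: [0.5294, 0.1321, 0.2008]
tool_rot: [-2.534, -1.005, -0.156]
contact_force: [-0.8, 0.1, -1.1]
opening: 0.0523
grip_force: 63.6
(array([39. , 78.7, 29.1]), array([ 0.215,  0.606, -0.812])) [-0.1055 -0.1041  1.8608  0.4173  1.4896  0.6537]
```

```bash
python3 -m handwheel '[{"gripper":1,"offset":[6,13,5],"rotation":[0.036,0.101,-0.136]},{"gripper":1,"offset":[12,26,10],"rotation":[0.073,0.202,-0.272]},{"gripper":1,"offset":[20,39,15],"rotation":[0.109,0.304,-0.408]},{"gripper":1,"offset":[26,52,20],"rotation":[0.146,0.405,-0.544]},{"gripper":1,"offset":[32,65,24],"rotation":[0.182,0.506,-0.68]},{"gripper":1,"offset":[39,79,29],"rotation":[0.215,0.606,-0.812]},{"gripper":1,"offset":[39,79,29],"rotation":[0.215,0.606,-0.812]},{"gripper":1,"offset":[39,79,29],"rotation":[0.215,0.606,-0.812]}]' 60
python3 - <<'E'
from h import *
p,R=stand((.61,.113),90,flip=-1);print(go(p+[0,0,.01],R),go(p,R),ctrl.get_obs()['q'])
s=img('scene','pics/s3.png');a=s['image'][120:360,120:480,::-1];cv2.imwrite('pics/s3c.png',cv2.resize(a,None,fx=2,fy=2))
E
```

```text
t: 20.6
tool_pos: [0.6097, 0.1167, 0.158]
tool_rot: [-1.591, -1.58, -0.91]
contact_force: [0.2, 1.1, -0.9]
opening: 0.0524
grip_force: 63.7
(array([-69. ,   0.7,  40.5]), array([ 0.002,  0.003, -0.006])) (array([-77.7,   0.7,  45.6]), array([ 0.002,  0.003, -0.006])) [-0.3218  0.2606  1.7601  0.9627  1.597  -0.5402]
```

View pics/s3c.png

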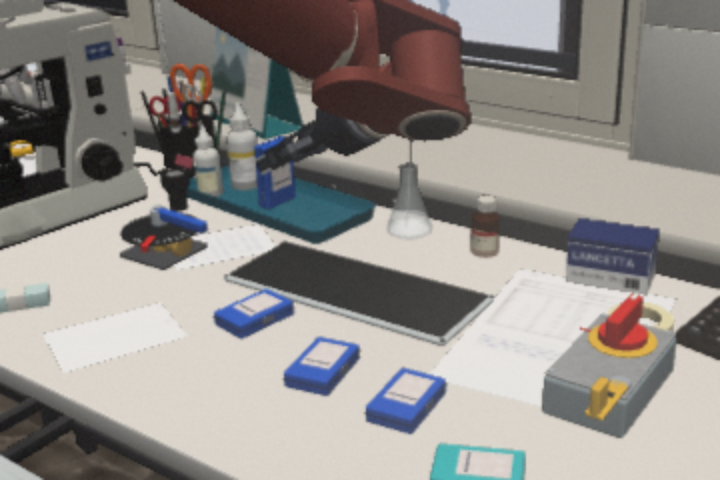

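The case is held upright at crop (275,185), above the left end of the plate. Lowering it.

```bash
python3 -m handwheel '[{"gripper":1,"offset":[-35,0,20],"rotation":[0,0,0]},{"gripper":1,"offset":[-69,0,40],"rotation":[0.002,0.003,-0.006]},{"gripper":1,"offset":[-72,0,42],"rotation":[0.002,0.003,-0.006]},{"gripper":1,"offset":[-74,0,43],"rotation":[0.002,0.003,-0.006]},{"gripper":1,"offset":[-75,0,44],"rotation":[0.002,0.003,-0.006]},{"gripper":1,"offset":[-75,0,44],"rotation":[0.002,0.003,-0.006]},{"gripper":1,"offset":[-75,0,44],"rotation":[0.002,0.003,-0.006]},{"gripper":1,"offset":[-75,0,44],"rotation":[0.002,0.003,-0.006]}]' 60

```

```text
t: 21.65
tool_pos: [0.61, 0.1168, 0.0715]
tool_rot: [-1.582, -1.585, -0.916]
contact_force: [-0.1, 0.3, -1.6]
opening: 0.0525
grip_force: 63.7
```

```bash
python3 -m handwheel '[{"gripper":1,"offset":[-0.9,0,0.5],"rotation":[0,0,0]},{"gripper":1,"offset":[-1.7,0,1],"rotation":[0,0,0]},{"gripper":1,"offset":[-1.7,0,1],"rotation":[0,0,0]},{"gripper":1,"offset":[-1.7,0,1],"rotation":[0,0,0]},{"gripper":1,"offset":[-1.7,0,1],"rotation":[0,0,0]},{"gripper":1,"offset":[-1.7,0,1],"rotation":[0,0,0]},{"gripper":1,"offset":[-1.7,0,1],"rotation":[0,0,0]},{"gripper":1,"offset":[-1.7,0,1],"rotation":[0,0,0]}]' 60

```

```text
t: 22.65
tool_pos: [0.6099, 0.1168, 0.0691]
tool_rot: [-1.582, -1.585, -0.916]
contact_force: [0.0, -1.0, -1.2]
opening: 0.0525
grip_force: 63.7
```

```bash
python3 -m handwheel '[{"gripper":1,"offset":[-0.9,0,0.5],"rotation":[0,0,0]},{"gripper":1,"offset":[-1.3,0,0.7],"rotation":[0,0,0]},{"gripper":1,"offset":[-1.3,0,0.7],"rotation":[0,0,0]},{"gripper":1,"offset":[-1.3,0,0.7],"rotation":[0,0,0]},{"gripper":1,"offset":[-1.3,0,0.7],"rotation":[0,0,0]},{"gripper":1,"offset":[-1.3,0,0.7],"rotation":[0,0,0]},{"gripper":1,"offset":[-1.3,0,0.7],"rotation":[0,0,0]},{"gripper":1,"offset":[-1.3,0,0.7],"rotation":[0,0,0]}]' 60

```

```text
t: 23.65
tool_pos: [0.6099, 0.1169, 0.0691]
tool_rot: [-1.579, -1.585, -0.917]
contact_force: [-3.4, -2.1, 4.6]
opening: 0.0525
grip_force: 64.2
```

```bash
python3 -m handwheel '[{"gripper":0,"offset":[-1,0,0.5],"rotation":[0,0,0]},{"gripper":-0.5,"offset":[-1,0,0.5],"rotation":[0,0,0]},{"gripper":-1,"offset":[-1,0,0.5],"rotation":[0,0,0]},{"gripper":-1,"offset":[0,0,0],"rotation":[0,0,0]},{"gripper":-1,"offset":[0,0,-20],"rotation":[0,0,0]},{"gripper":-1,"offset":[0,0,-60],"rotation":[0,0,0]},{"gripper":-1,"offset":[20,0,-110],"rotation":[0,0,0]},{"gripper":-1,"offset":[60,0,-140],"rotation":[0,0,0]}]' 20
python3 - <<'E'
from h import *
t=img('top','pics/t4.png');s=img('scene','pics/s4.png')
for c in blobs(t,*MASK['blue']): print(c.mean(0).round(),rect(t,c,.02))
for c in blobs(s,*MASK['blue']): print('s',c.mean(0).round(),rect(s,c,.02))
a=s['image'][120:360,120:480,::-1];b=t['image'][130:370,150:420,::-1]
cv2.imwrite('pics/c4.png',np.hstack([cv2.resize(a,(480,320)),cv2.resize(b,(320,320))]))
o=ctrl.get_obs();print(o['tool_pos'],o['q'],o['opening'])
E
```

```text
t: 24.65
tool_pos: [0.6099, 0.0225, 0.1909]
tool_rot: [-1.585, -1.582, -0.916]
contact_force: [0.9, 0.3, -0.4]
opening: 0.0853
grip_force: 0.0
[324. 296.] (array([438.4359, -95.1776]), 79.20016479492188, 51.287601470947266, 11.849945068359375)
[267. 278.] (array([486.6287,  52.0642]), 80.17283630371094, 50.891075134277344, -9.279693603515625)
[179. 242.] (array([566.2236, 263.3651]), 92.25308227539062, 15.789626121520996, 87.68419647216797)
[238. 221.] (array([620.8719, 124.6868]), 58.293495178222656, 21.457233428955078, 2.6471877098083496)
s [322. 318.] (array([ 429.2089, -213.5588]), 78.6206283569336, 49.5298957824707, 7.716629505157471)
s [281. 303.] (array([434.4485, -99.2334]), 80.3890151977539, 48.29822540283203, 10.723878860473633)
s [249. 274.] (array([482.6094,  47.8411]), 80.98532104492188, 50.28980255126953, -8.144088745117188)
s [210. 229.] (array([629.7353, 328.8323]), 115.82005310058594, 28.2817325592041, 85.13855743408203)
s [258. 224.] (array([738.3444, 234.8289]), 72.35377502441406, 26.37799835205078, -0.08649444580078125)
s [ 69. 167.] (array([ 792.1134, 1385.1644]), 90.22174072265625, 60.22495651245117, 61.02478790283203)
[0.6131 0.0221 0.1971] [-0.4594  0.2655  1.679   0.9095  1.7378 -0.5703] 0.08519688676780825
```

View pics/c4.png

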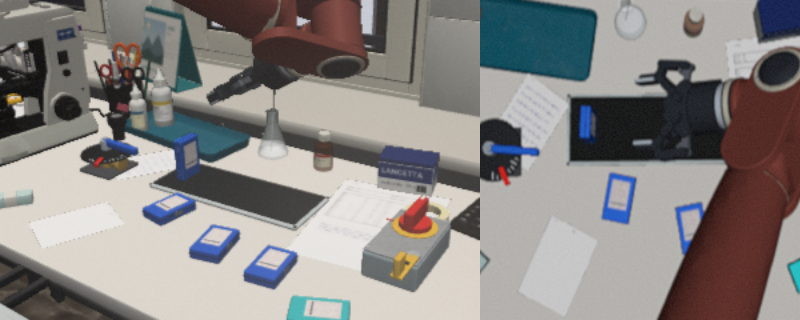

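The first case stands on the plate's left end (left view 187,157; right view 588,125). Next is case C.

```bash
cat > plan.py <<'E'
import sys
from h import *
c=(float(sys.argv[1]),float(sys.argv[2]));p,R=pick(c,float(sys.argv[3]),flip=-1)
print('to 40mm above pick',*go(p+[0,0,.04],R));print('pick',*go(p,R));print('IK',ik(p,R,ctrl.get_obs()['q']))
E
python3 plan.py .4855 .051 -9.3
```

```text
to 40mm above pick [-115.9 -115.9   98.1] [-0.472 -1.137  1.818]
pick [-150.5 -116.4  118.2] [-0.472 -1.137  1.818]
IK (array([-0.0756,  0.3672,  1.7278,  0.0433,  1.5685,  1.6459]), np.float64(4.380176776841438e-16))
```

```bash
python3 -m handwheel '[{"gripper":-1,"offset":[-5,-7,4],"rotation":[-0.038,-0.091,0.145]},{"gripper":-1,"offset":[-10,-15,8],"rotation":[-0.076,-0.182,0.291]},{"gripper":-1,"offset":[-15,-22,12],"rotation":[-0.114,-0.273,0.436]},{"gripper":-1,"offset":[-20,-29,16],"rotation":[-0.152,-0.364,0.582]},{"gripper":-1,"offset":[-25,-36,20],"rotation":[-0.19,-0.455,0.727]},{"gripper":-1,"offset":[-30,-44,24],"rotation":[-0.228,-0.546,0.873]},{"gripper":-1,"offset":[-35,-51,28],"rotation":[-0.266,-0.637,1.018]},{"gripper":-1,"offset":[-40,-58,32],"rotation":[-0.304,-0.728,1.164]}]' 60
python3 plan.py .4855 .051 -9.3
```

```text
t: 25.75
tool_pos: [0.5516, 0.0325, 0.1393]
tool_rot: [-2.742, -0.588, 0.112]
contact_force: [0.4, -0.1, -0.1]
opening: 0.085
grip_force: 0.0
to 40mm above pick [-40.3  -2.5 100.3] [-0.173 -0.396  0.649]
pick [-40.  11. 138.] [-0.173 -0.396  0.649]
IK (array([-0.0756,  0.3672,  1.7278,  0.0433,  1.5685,  1.6459]), np.float64(1.70309946700975e-13))
```

```bash
python3 -m handwheel '[{"gripper":-1,"offset":[-10,-1,25],"rotation":[-0.043,-0.099,0.162]},{"gripper":-1,"offset":[-20,-1,50],"rotation":[-0.086,-0.198,0.324]},{"gripper":-1,"offset":[-30,-2,75],"rotation":[-0.13,-0.297,0.487]},{"gripper":-1,"offset":[-40,-3,100],"rotation":[-0.173,-0.396,0.649]},{"gripper":-1,"offset":[-40,4,119],"rotation":[-0.173,-0.396,0.649]},{"gripper":-1,"offset":[-40,11,138],"rotation":[-0.173,-0.396,0.649]},{"gripper":-1,"offset":[-40,11,138],"rotation":[-0.173,-0.396,0.649]},{"gripper":0,"offset":[-40,11,138],"rotation":[-0.173,-0.396,0.649]}]' 60
python3 -m handwheel '[{"gripper":1,"offset":[0,0,0],"rotation":[0,0,0]},{"gripper":1,"offset":[0,0,0],"rotation":[0,0,0]},{"gripper":1,"offset":[0,0,0],"rotation":[0,0,0]},{"gripper":1,"offset":[0,0,0],"rotation":[0,0,0]},{"gripper":1,"offset":[0,0,0],"rotation":[0,0,0]},{"gripper":1,"offset":[0,0,0],"rotation":[0,0,0]},{"gripper":1,"offset":[0,0,0],"rotation":[0,0,0]},{"gripper":1,"offset":[0,0,0],"rotation":[0,0,0]}]'
cat > plan2.py <<'E'
import sys
from h import *
c=(float(sys.argv[1]),float(sys.argv[2]));p,R=stand(c,90,flip=-1);o=ctrl.get_obs();T=Ro.from_rotvec(o['tool_rot'])
print('lift 100',go(o['tool_pos']+[0,0,.1],T)[0]);m=(p+[0,0,.09]+o['tool_pos'])/2;m[2]=.2
print('mid',go(m,T)[0]);print('90 above stand',*go(p+[0,0,.09],R));print('12 above',go(p+[0,0,.012],R));print(o['q'])
E
python3 plan2.py .61 .033
```

```text
t: 26.75
tool_pos: [0.5004, 0.0494, 0.0063]
tool_rot: [-2.984, 0.235, 0.794]
contact_force: [-0.1, 0.4, 0.2]
opening: 0.0699
grip_force: 0.0
t: 27.75
tool_pos: [0.5014, 0.0495, 0.0071]
tool_rot: [-2.985, 0.234, 0.791]
contact_force: [1.7, -1.0, 6.7]
opening: 0.0523
grip_force: 65.0
lift 100 [-49.6  -0.4 -86.9]
mid [ -48.2   -3.2 -194.6]
90 above stand [  20.1   -5.4 -185.2] [ 0.486  1.124 -1.807]
12 above (array([  58.7,   -5. , -117.4]), array([ 0.486,  1.124, -1.807]))
[-0.0746  0.3662  1.725   0.0447  1.5671  1.6409]
```

```bash
python3 -m handwheel '[{"gripper":1,"offset":[-25,0,-43],"rotation":[0,0,0]},{"gripper":1,"offset":[-50,0,-87],"rotation":[0,0,0]},{"gripper":1,"offset":[-70,-1,-125],"rotation":[0.039,0.09,-0.145]},{"gripper":1,"offset":[-80,-2,-165],"rotation":[0.078,0.18,-0.289]},{"gripper":1,"offset":[-75,-2,-190],"rotation":[0.117,0.27,-0.434]},{"gripper":1,"offset":[-65,-3,-195],"rotation":[0.156,0.36,-0.578]},{"gripper":1,"offset":[-55,-3,-195],"rotation":[0.195,0.45,-0.723]},{"gripper":1,"offset":[-48,-3,-195],"rotation":[0.234,0.54,-0.868]}]' 60
python3 plan2.py .61 .033
```

```text
t: 28.75
tool_pos: [0.5548, 0.0433, 0.1982]
tool_rot: [-2.574, -0.836, -0.126]
contact_force: [-0.6, 0.2, -0.4]
opening: 0.0527
grip_force: 64.1
lift 100 [ 21.3 -37.1 -90.4]
mid [21.2 17.6 -4.2]
90 above stand [33.  51.4 31.1] [ 0.249  0.582 -0.936]
12 above (array([ 16.3,  80.3, 101.7]), array([ 0.249,  0.582, -0.936]))
[-0.2623 -0.0274  1.7955  0.4105  1.5446  0.6339]
```

```bash
python3 -m handwheel '[{"gripper":1,"offset":[5,8,4],"rotation":[0.039,0.09,-0.145]},{"gripper":1,"offset":[10,16,8],"rotation":[0.077,0.18,-0.289]},{"gripper":1,"offset":[15,24,12],"rotation":[0.116,0.27,-0.434]},{"gripper":1,"offset":[20,32,18],"rotation":[0.155,0.36,-0.578]},{"gripper":1,"offset":[25,40,24],"rotation":[0.193,0.45,-0.723]},{"gripper":1,"offset":[30,47,28],"rotation":[0.232,0.54,-0.868]},{"gripper":1,"offset":[33,51,31],"rotation":[0.249,0.582,-0.936]},{"gripper":1,"offset":[33,51,31],"rotation":[0.249,0.582,-0.936]}]' 60
python3 plan2.py .61 .033
python3 - <<'E'
from h import *
s=img('scene','pics/s5.png')
for c in blobs(s,*MASK['blue']): print('s',c.mean(0).round(),c.min(0),c.max(0))
o=ctrl.get_obs();print('gp px',proj(s,o['tool_pos']))
E
```

```text
t: 29.75
tool_pos: [0.6092, 0.0368, 0.1566]
tool_rot: [-1.591, -1.577, -0.909]
contact_force: [0.3, 0.4, -0.9]
opening: 0.0523
grip_force: 64.1
lift 100 [ 86.5  -0.7 -50.1]
mid [ 37.6   0.1 -21.7]
90 above stand [ 1.4  0.8 -0.5] [ 0.     0.002 -0.009]
12 above (array([-66.1,   1.4,  38.6]), array([ 0.   ,  0.002, -0.009]))
[-0.4404  0.306   1.7078  0.908   1.6892 -0.5953]
s [322. 318.] [304 305] [341 329]
s [281. 303.] [263 292] [297 310]
s [210. 229.] [200 224] [221 234]
s [259. 224.] [250 220] [267 230]
s [ 70. 167.] [ 63 165] [ 78 170]
gp px [[279.4949 205.9295]]
```

```bash
python3 -m handwheel '[{"gripper":1,"offset":[-35,1,20],"rotation":[0,0,-0.009]},{"gripper":1,"offset":[-66,1,38],"rotation":[0,0,-0.009]},{"gripper":1,"offset":[-71,1,41],"rotation":[0,0,-0.009]},{"gripper":1,"offset":[-73,1,42],"rotation":[0,0,-0.009]},{"gripper":1,"offset":[-74,1,43],"rotation":[0,0,-0.009]},{"gripper":1,"offset":[-75,1,43.5],"rotation":[0,0,-0.009]},{"gripper":1,"offset":[-76,1,44],"rotation":[0,0,-0.009]},{"gripper":1,"offset":[-76,1,44],"rotation":[0,0,-0.009]}]' 60
python3 -m handwheel '[{"gripper":1,"offset":[-0.5,0,0.3],"rotation":[0,0,0]},{"gripper":1,"offset":[-0.9,0,0.5],"rotation":[0,0,0]},{"gripper":1,"offset":[-0.9,0,0.5],"rotation":[0,0,0]},{"gripper":1,"offset":[-0.9,0,0.5],"rotation":[0,0,0]},{"gripper":1,"offset":[-0.9,0,0.5],"rotation":[0,0,0]},{"gripper":1,"offset":[-0.9,0,0.5],"rotation":[0,0,0]},{"gripper":1,"offset":[-0.9,0,0.5],"rotation":[0,0,0]},{"gripper":1,"offset":[-0.9,0,0.5],"rotation":[0,0,0]}]' 60
```

```text
t: 30.8
tool_pos: [0.6106, 0.0367, 0.0708]
tool_rot: [-1.583, -1.589, -0.917]
contact_force: [0.5, 0.1, -0.2]
opening: 0.0521
grip_force: 64.2
t: 31.8
tool_pos: [0.6106, 0.0367, 0.0699]
tool_rot: [-1.583, -1.588, -0.917]
contact_force: [-2.5, -1.1, 3.4]
opening: 0.0526
grip_force: 64.5
```

Contact felt; releasing and retreating, then heading for case B.

```bash
python3 -m handwheel '[{"gripper":0,"offset":[0,0,0],"rotation":[0,0,0]},{"gripper":-0.5,"offset":[0,0,0],"rotation":[0,0,0]},{"gripper":-1,"offset":[0,0,0],"rotation":[0,0,0]},{"gripper":-1,"offset":[0,0,0],"rotation":[0,0,0]},{"gripper":-1,"offset":[0,0,-20],"rotation":[0,0,0]},{"gripper":-1,"offset":[0,0,-60],"rotation":[0,0,0]},{"gripper":-1,"offset":[20,0,-110],"rotation":[0,0,0]},{"gripper":-1,"offset":[60,0,-140],"rotation":[0,0,0]}]' 20
python3 - <<'E'
from h import *
t=img('top','pics/t6.png');s=img('scene','pics/s6.png')
for c in blobs(t,*MASK['blue']): print(c.mean(0).round(),rect(t,c,.02))
for c in blobs(s,*MASK['blue']): print('s',c.mean(0).round(),rect(s,c,.02))
a=s['image'][120:360,120:480,::-1];b=t['image'][130:370,150:420,::-1]
cv2.imwrite('pics/c6.png',np.hstack([cv2.resize(a,(480,320)),cv2.resize(b,(320,320))]))
E
python3 plan.py .4367 -.0965 11.9
```

```text
t: 32.8
tool_pos: [0.6101, -0.0573, 0.1931]
tool_rot: [-1.587, -1.586, -0.917]
contact_force: [1.0, 0.2, 0.9]
opening: 0.085
grip_force: 0.0
[370. 293.] (array([ 456.9586, -189.7287]), 45.159542083740234, 23.388620376586914, -29.799877166748047)
[329. 301.] (array([437.793 , -94.8833]), 80.08474731445312, 50.71615219116211, 12.168925285339355)
[179. 242.] (array([566.1932, 263.3513]), 92.256591796875, 15.89428424835205, 87.41070556640625)
[275. 222.] (array([621.2062,  37.5935]), 58.26569747924805, 21.883407592773438, -0.7697601318359375)
[238. 221.] (array([620.8721, 124.6837]), 58.293495178222656, 21.451074600219727, 2.6471877098083496)
s [321. 318.] (array([ 429.1608, -213.9176]), 78.08108520507812, 49.5450325012207, 6.645649433135986)
s [281. 303.] (array([434.5088, -98.7831]), 79.6601791381836, 48.585243225097656, 11.588871002197266)
s [283. 230.] (array([744.1394, 141.5164]), 66.32386779785156, 22.247474670410156, -2.1084518432617188)
s [210. 229.] (array([630.8719, 331.5824]), 110.14697265625, 26.482627868652344, 85.13855743408203)
s [258. 224.] (array([740.7204, 234.8253]), 67.60163879394531, 26.37799835205078, -0.08649444580078125)
to 40mm above pick [-148.1 -165.1   45.4] [-0.366 -1.305  1.446]
pick [-182.6 -165.8   65.6] [-0.366 -1.305  1.446]
IK (array([-0.2358,  0.2753,  1.8458, -0.2168,  1.5028,  1.1954]), np.float64(8.586881206085195e-16))
```

View pics/c6.png

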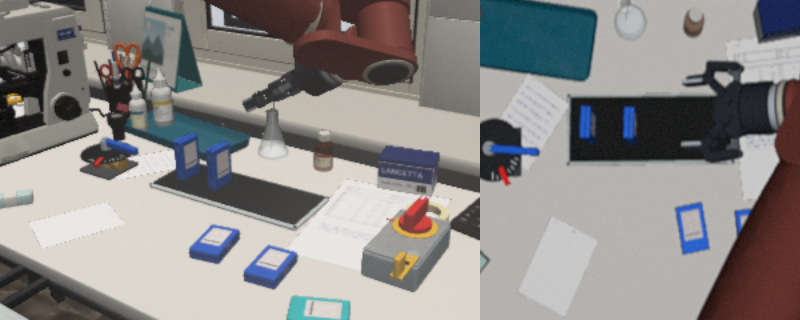

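Two cases stand (left view 187,155 and 218,165). Now case B.

```bash
python3 -m handwheel '[{"gripper":-1,"offset":[-7,-14,4],"rotation":[-0.032,-0.114,0.127]},{"gripper":-1,"offset":[-15,-29,9],"rotation":[-0.064,-0.228,0.253]},{"gripper":-1,"offset":[-22,-43,13],"rotation":[-0.096,-0.342,0.38]},{"gripper":-1,"offset":[-30,-58,18],"rotation":[-0.128,-0.456,0.506]},{"gripper":-1,"offset":[-37,-72,22],"rotation":[-0.16,-0.57,0.632]},{"gripper":-1,"offset":[-45,-86,26],"rotation":[-0.192,-0.684,0.759]},{"gripper":-1,"offset":[-52,-101,30],"rotation":[-0.224,-0.798,0.885]},{"gripper":-1,"offset":[-60,-115,35],"rotation":[-0.256,-0.912,1.012]}]' 60
python3 plan.py .4367 -.0965 11.9
```

```text
t: 33.9
tool_pos: [0.4951, -0.055, 0.1225]
tool_rot: [-2.796, -0.857, 0.229]
contact_force: [0.3, -0.0, 0.1]
opening: 0.0855
grip_force: 0.0
to 40mm above pick [-51.9  25.8  77.3] [-0.118 -0.381  0.432]
pick [-48.5  35.5 116. ] [-0.118 -0.381  0.432]
IK (array([-0.2358,  0.2753,  1.8458, -0.2168,  1.5028,  1.1954]), np.float64(1.0935783528731588e-13))
```

```bash
python3 -m handwheel '[{"gripper":-1,"offset":[-13,7,19],"rotation":[-0.03,-0.095,0.108]},{"gripper":-1,"offset":[-26,13,38],"rotation":[-0.06,-0.19,0.216]},{"gripper":-1,"offset":[-39,20,58],"rotation":[-0.09,-0.286,0.324]},{"gripper":-1,"offset":[-52,26,77],"rotation":[-0.118,-0.381,0.432]},{"gripper":-1,"offset":[-50,31,97],"rotation":[-0.118,-0.381,0.432]},{"gripper":-1,"offset":[-48.5,35.5,116],"rotation":[-0.118,-0.381,0.432]},{"gripper":-1,"offset":[-48.5,35.5,116],"rotation":[-0.118,-0.381,0.432]},{"gripper":0,"offset":[-48.5,35.5,116],"rotation":[-0.118,-0.381,0.432]}]' 60
python3 -m handwheel '[{"gripper":1,"offset":[0,0,0],"rotation":[0,0,0]},{"gripper":1,"offset":[0,0,0],"rotation":[0,0,0]},{"gripper":1,"offset":[0,0,0],"rotation":[0,0,0]},{"gripper":1,"offset":[0,0,0],"rotation":[0,0,0]},{"gripper":1,"offset":[0,0,0],"rotation":[0,0,0]},{"gripper":1,"offset":[0,0,0],"rotation":[0,0,0]},{"gripper":1,"offset":[0,0,0],"rotation":[0,0,0]},{"gripper":1,"offset":[0,0,0],"rotation":[0,0,0]}]'
python3 plan2.py .61 -.047
```

```text
t: 34.9
tool_pos: [0.4515, -0.0927, 0.0057]
tool_rot: [2.971, 0.318, -0.791]
contact_force: [-0.8, 0.6, -0.6]
opening: 0.0697
grip_force: 0.0
t: 35.9
tool_pos: [0.4524, -0.0928, 0.0065]
tool_rot: [2.971, 0.318, -0.789]
contact_force: [2.1, -1.0, 5.3]
opening: 0.0524
grip_force: 64.8
lift 100 [-49.6  -0.3 -86.8]
mid [ -24.5   -8.3 -208.8]
90 above stand [  67.8  -15.9 -213.1] [ 0.386  1.296 -1.435]
12 above (array([ 106.5,  -15.7, -145.4]), array([ 0.386,  1.296, -1.435]))
[-0.2346  0.2752  1.843  -0.2143  1.5013  1.1903]
```

```bash
python3 -m handwheel '[{"gripper":1,"offset":[-25,0,-43],"rotation":[0,0,0]},{"gripper":1,"offset":[-50,0,-87],"rotation":[0,0,0]},{"gripper":1,"offset":[-65,-2,-130],"rotation":[0.034,0.114,-0.126]},{"gripper":1,"offset":[-65,-4,-175],"rotation":[0.068,0.227,-0.252]},{"gripper":1,"offset":[-55,-5,-195],"rotation":[0.101,0.341,-0.378]},{"gripper":1,"offset":[-45,-6,-203],"rotation":[0.135,0.455,-0.504]},{"gripper":1,"offset":[-35,-7,-207],"rotation":[0.169,0.568,-0.629]},{"gripper":1,"offset":[-25,-8,-209],"rotation":[0.203,0.682,-0.755]}]' 60
python3 plan2.py .61 -.047
```

```text
t: 36.9
tool_pos: [0.5299, -0.0679, 0.1988]
tool_rot: [-2.469, -1.178, -0.205]
contact_force: [0.4, -0.2, -1.7]
opening: 0.0524
grip_force: 64.0
lift 100 [ 29.6 -28.8 -91.1]
mid [34.6 23.5  2.5]
90 above stand [56.5 59.4 44.4] [ 0.18   0.611 -0.677]
12 above (array([ 33.4,  81.8, 115.5]), array([ 0.18 ,  0.611, -0.677]))
[-0.4565 -0.0344  1.7979  0.3603  1.6071  0.1952]
```

```bash
python3 -m handwheel '[{"gripper":1,"offset":[9,10,7],"rotation":[0.034,0.114,-0.126]},{"gripper":1,"offset":[18,20,14],"rotation":[0.068,0.227,-0.252]},{"gripper":1,"offset":[28,30,21],"rotation":[0.101,0.341,-0.378]},{"gripper":1,"offset":[38,40,28],"rotation":[0.135,0.455,-0.504]},{"gripper":1,"offset":[48,50,36],"rotation":[0.165,0.56,-0.62]},{"gripper":1,"offset":[56.5,59.5,44.5],"rotation":[0.18,0.611,-0.677]},{"gripper":1,"offset":[56.5,59.5,44.5],"rotation":[0.18,0.611,-0.677]},{"gripper":1,"offset":[56.5,59.5,44.5],"rotation":[0.18,0.611,-0.677]}]' 60
python3 plan2.py .61 -.047
```

```text
t: 37.9
tool_pos: [0.6097, -0.0435, 0.1576]
tool_rot: [-1.59, -1.581, -0.909]
contact_force: [-0.1, 0.6, -0.4]
opening: 0.0526
grip_force: 64.1
lift 100 [ 86.4  -0.5 -50.3]
mid [ 36.8  -0.  -21.1]
90 above stand [0.6 0.3 0.2] [ 0.     0.004 -0.006]
12 above (array([-66.8,   0.7,  39.5]), array([ 0.   ,  0.004, -0.006]))
[-0.5479  0.3651  1.6296  0.8535  1.7752 -0.6466]
```

```bash
python3 -m handwheel '[{"gripper":1,"offset":[-35,1,20],"rotation":[0,0,-0.006]},{"gripper":1,"offset":[-66,1,38],"rotation":[0,0,-0.006]},{"gripper":1,"offset":[-71,1,41],"rotation":[0,0,-0.006]},{"gripper":1,"offset":[-73,1,42],"rotation":[0,0,-0.006]},{"gripper":1,"offset":[-74,1,43],"rotation":[0,0,-0.006]},{"gripper":1,"offset":[-75,1,43.5],"rotation":[0,0,-0.006]},{"gripper":1,"offset":[-76,1,44],"rotation":[0,0,-0.006]},{"gripper":1,"offset":[-76,1,44],"rotation":[0,0,-0.006]}]' 60
python3 -m handwheel '[{"gripper":1,"offset":[-0.5,0,0.3],"rotation":[0,0,0]},{"gripper":1,"offset":[-1,0,0.6],"rotation":[0,0,0]},{"gripper":1,"offset":[-1.4,0,0.8],"rotation":[0,0,0]},{"gripper":1,"offset":[-1.4,0,0.8],"rotation":[0,0,0]},{"gripper":1,"offset":[-1.4,0,0.8],"rotation":[0,0,0]},{"gripper":1,"offset":[-1.4,0,0.8],"rotation":[0,0,0]},{"gripper":1,"offset":[-1.4,0,0.8],"rotation":[0,0,0]},{"gripper":1,"offset":[-1.4,0,0.8],"rotation":[0,0,0]}]' 60
```

```text
t: 38.9
tool_pos: [0.6107, -0.0438, 0.0698]
tool_rot: [-1.585, -1.587, -0.914]
contact_force: [0.2, 0.2, -1.2]
opening: 0.0524
grip_force: 64.1
t: 39.9
tool_pos: [0.6108, -0.0438, 0.0692]
tool_rot: [-1.583, -1.586, -0.915]
contact_force: [-2.6, -1.4, 5.1]
opening: 0.0525
grip_force: 64.6
```

```bash
python3 -m handwheel '[{"gripper":0,"offset":[0,0,0],"rotation":[0,0,0]},{"gripper":-0.5,"offset":[0,0,0],"rotation":[0,0,0]},{"gripper":-1,"offset":[0,0,0],"rotation":[0,0,0]},{"gripper":-1,"offset":[0,0,0],"rotation":[0,0,0]},{"gripper":-1,"offset":[0,0,-20],"rotation":[0,0,0]},{"gripper":-1,"offset":[0,0,-60],"rotation":[0,0,0]},{"gripper":-1,"offset":[20,0,-110],"rotation":[0,0,0]},{"gripper":-1,"offset":[60,0,-140],"rotation":[0,0,0]}]' 20
python3 - <<'E'
from h import *
t=img('top','pics/t7.png');s=img('scene','pics/s7.png')
for c in blobs(t,*MASK['blue']): print(c.mean(0).round(),rect(t,c,.02))
for c in blobs(s,*MASK['blue']): print('s',c.mean(0).round(),rect(s,c,.02))
E
python3 plan.py .4315 -.2122 7.4
```

```text
t: 40.9
tool_pos: [0.6104, -0.1377, 0.1916]
tool_rot: [-1.589, -1.584, -0.915]
contact_force: [0.8, 0.3, -0.5]
opening: 0.0857
grip_force: 0.0
[378. 304.] (array([ 432.793 , -210.7924]), 80.06206512451172, 51.34212112426758, 7.5422821044921875)
[179. 242.] (array([566.1921, 262.5861]), 90.69367980957031, 15.789626121520996, 87.68419647216797)
[311. 223.] (array([620.8636, -49.6009]), 58.11088180541992, 21.605472564697266, 1.4649559259414673)
[275. 222.] (array([621.178 ,  37.6618]), 58.17135238647461, 22.160741806030273, -0.9333114624023438)
[238. 221.] (array([620.8721, 124.6837]), 58.293495178222656, 21.451074600219727, 2.6471877098083496)
s [321. 318.] (array([ 428.9335, -213.4377]), 77.78228759765625, 49.22499084472656, 7.731314659118652)
s [283. 230.] (array([744.1412, 141.5672]), 66.32386779785156, 22.14580535888672, -2.1084518432617188)
s [210. 229.] (array([629.6758, 331.6841]), 110.14697265625, 28.883546829223633, 85.13855743408203)
s [258. 224.] (array([741.4225, 234.948 ]), 66.19342041015625, 26.219648361206055, 0.689376711845398)
to 40mm above pick [-165.7 -169.6   14. ] [-0.389 -1.269  1.524]
pick [-200.1 -170.1   34.3] [-0.389 -1.269  1.524]
IK (array([-0.4392,  0.3227,  1.7857, -0.2734,  1.4891,  1.0885]), np.float64(8.326672684688674e-16))
```

Three cases stand, with even 87 mm top spacing. Now the last one, case A (still at its place).

```bash
python3 -m handwheel '[{"gripper":-1,"offset":[-7,-14,2],"rotation":[-0.033,-0.109,0.131]},{"gripper":-1,"offset":[-15,-29,4],"rotation":[-0.067,-0.218,0.262]},{"gripper":-1,"offset":[-22,-43,6],"rotation":[-0.1,-0.327,0.393]},{"gripper":-1,"offset":[-30,-58,8],"rotation":[-0.134,-0.436,0.524]},{"gripper":-1,"offset":[-38,-72,10],"rotation":[-0.167,-0.545,0.655]},{"gripper":-1,"offset":[-47,-86,12],"rotation":[-0.2,-0.654,0.786]},{"gripper":-1,"offset":[-56,-101,14],"rotation":[-0.234,-0.763,0.916]},{"gripper":-1,"offset":[-65,-115,16],"rotation":[-0.267,-0.872,1.047]}]' 60
python3 plan.py .4315 -.2122 7.4
```

```text
t: 42.0
tool_pos: [0.4952, -0.1543, 0.1265]
tool_rot: [-2.788, -0.795, 0.207]
contact_force: [-0.4, -0.5, 0.3]
opening: 0.0848
grip_force: 0.0
to 40mm above pick [-66.2  42.5  77. ] [-0.129 -0.386  0.475]
pick [-63.4  53.  115.5] [-0.129 -0.386  0.475]
IK (array([-0.4392,  0.3227,  1.7857, -0.2734,  1.4891,  1.0885]), np.float64(2.1536813131495247e-12))
```

```bash
python3 -m handwheel '[{"gripper":-1,"offset":[-17,11,19],"rotation":[-0.032,-0.096,0.119]},{"gripper":-1,"offset":[-33,21,38],"rotation":[-0.064,-0.193,0.237]},{"gripper":-1,"offset":[-50,32,58],"rotation":[-0.097,-0.29,0.356]},{"gripper":-1,"offset":[-66,42.5,77],"rotation":[-0.129,-0.386,0.475]},{"gripper":-1,"offset":[-65,48,97],"rotation":[-0.129,-0.386,0.475]},{"gripper":-1,"offset":[-63.5,53,115.5],"rotation":[-0.129,-0.386,0.475]},{"gripper":-1,"offset":[-63.5,53,115.5],"rotation":[-0.129,-0.386,0.475]},{"gripper":0,"offset":[-63.5,53,115.5],"rotation":[-0.129,-0.386,0.475]}]' 60
python3 -m handwheel '[{"gripper":1,"offset":[0,0,0],"rotation":[0,0,0]},{"gripper":1,"offset":[0,0,0],"rotation":[0,0,0]},{"gripper":1,"offset":[0,0,0],"rotation":[0,0,0]},{"gripper":1,"offset":[0,0,0],"rotation":[0,0,0]},{"gripper":1,"offset":[0,0,0],"rotation":[0,0,0]},{"gripper":1,"offset":[0,0,0],"rotation":[0,0,0]},{"gripper":1,"offset":[0,0,0],"rotation":[0,0,0]},{"gripper":1,"offset":[0,0,0],"rotation":[0,0,0]}]'
python3 plan2.py .61 -.127
```

```text
t: 43.0
tool_pos: [0.4467, -0.2096, 0.0058]
tool_rot: [3.0, 0.203, -0.798]
contact_force: [0.7, -0.5, 0.9]
opening: 0.0695
grip_force: 0.0
t: 44.0
tool_pos: [0.4475, -0.2099, 0.0065]
tool_rot: [2.999, 0.202, -0.797]
contact_force: [1.8, 0.9, 6.1]
opening: 0.0522
grip_force: 65.0
lift 100 [-49.6  -0.3 -86.8]
mid [ -21.   -32.8 -210.8]
90 above stand [  74.9  -64.8 -217. ] [ 0.407  1.264 -1.515]
12 above (array([ 113.5,  -64.6, -149.3]), array([ 0.407,  1.264, -1.515]))
[-0.438   0.3228  1.7829 -0.2706  1.4881  1.083 ]
```

```bash
python3 -m handwheel '[{"gripper":1,"offset":[-25,0,-43],"rotation":[0,0,0]},{"gripper":1,"offset":[-50,0,-87],"rotation":[0,0,0]},{"gripper":1,"offset":[-65,-5,-130],"rotation":[0.035,0.11,-0.132]},{"gripper":1,"offset":[-65,-11,-175],"rotation":[0.071,0.22,-0.263]},{"gripper":1,"offset":[-55,-17,-195],"rotation":[0.106,0.33,-0.395]},{"gripper":1,"offset":[-45,-22,-205],"rotation":[0.142,0.44,-0.527]},{"gripper":1,"offset":[-33,-28,-209],"rotation":[0.177,0.55,-0.659]},{"gripper":1,"offset":[-21,-33,-211],"rotation":[0.212,0.659,-0.79]}]' 60
python3 plan2.py .61 -.127
```

```text
t: 45.0
tool_pos: [0.5281, -0.1656, 0.1987]
tool_rot: [-2.487, -1.117, -0.196]
contact_force: [0.1, -0.8, -1.3]
opening: 0.0525
grip_force: 64.2
lift 100 [ 28.8 -30.5 -90.8]
mid [42.4 17.3  6.2]
90 above stand [72.3 47.7 51.7] [ 0.192  0.602 -0.722]
12 above (array([ 49.9,  71.5, 122.6]), array([ 0.192,  0.602, -0.722]))
[-0.6052  0.0544  1.71    0.3295  1.6588  0.1035]
```

```bash
python3 -m handwheel '[{"gripper":1,"offset":[12,8,8],"rotation":[0.035,0.11,-0.132]},{"gripper":1,"offset":[24,16,16],"rotation":[0.071,0.22,-0.263]},{"gripper":1,"offset":[36,24,25],"rotation":[0.106,0.33,-0.395]},{"gripper":1,"offset":[48,32,34],"rotation":[0.142,0.44,-0.527]},{"gripper":1,"offset":[60,40,43],"rotation":[0.175,0.55,-0.659]},{"gripper":1,"offset":[72.5,48,52],"rotation":[0.192,0.602,-0.722]},{"gripper":1,"offset":[72.5,48,52],"rotation":[0.192,0.602,-0.722]},{"gripper":1,"offset":[72.5,48,52],"rotation":[0.192,0.602,-0.722]}]' 60
python3 plan2.py .61 -.127
```

```text
t: 46.0
tool_pos: [0.6099, -0.1236, 0.1573]
tool_rot: [-1.59, -1.581, -0.91]
contact_force: [0.1, 0.3, -0.9]
opening: 0.0519
grip_force: 64.2
lift 100 [ 86.4  -0.4 -50.3]
mid [ 37.   -0.1 -21.2]
90 above stand [0.9 0.1 0.2] [ 0.001  0.003 -0.005]
12 above (array([-66.5,   0.4,  39.4]), array([ 0.001,  0.003, -0.005]))
[-0.6444  0.4416  1.5292  0.8051  1.8563 -0.6901]
```

```bash
python3 -m handwheel '[{"gripper":1,"offset":[-35,0,20],"rotation":[0,0,-0.005]},{"gripper":1,"offset":[-66,0,38],"rotation":[0,0,-0.005]},{"gripper":1,"offset":[-71,0,41],"rotation":[0,0,-0.005]},{"gripper":1,"offset":[-73,0,42],"rotation":[0,0,-0.005]},{"gripper":1,"offset":[-74,0,43],"rotation":[0,0,-0.005]},{"gripper":1,"offset":[-75,0,43.5],"rotation":[0,0,-0.005]},{"gripper":1,"offset":[-76,0,44],"rotation":[0,0,-0.005]},{"gripper":1,"offset":[-76,0,44],"rotation":[0,0,-0.005]}]' 60
python3 -m handwheel '[{"gripper":1,"offset":[-0.5,0,0.3],"rotation":[0,0,0]},{"gripper":1,"offset":[-1,0,0.6],"rotation":[0,0,0]},{"gripper":1,"offset":[-1.2,0,0.7],"rotation":[0,0,0]},{"gripper":1,"offset":[-1.2,0,0.7],"rotation":[0,0,0]},{"gripper":1,"offset":[-1.2,0,0.7],"rotation":[0,0,0]},{"gripper":1,"offset":[-1.2,0,0.7],"rotation":[0,0,0]},{"gripper":1,"offset":[-1.2,0,0.7],"rotation":[0,0,0]},{"gripper":1,"offset":[-1.2,0,0.7],"rotation":[0,0,0]}]' 60
```

```text
t: 47.0
tool_pos: [0.6099, -0.1237, 0.0695]
tool_rot: [-1.586, -1.586, -0.914]
contact_force: [0.1, 0.1, -1.3]
opening: 0.0523
grip_force: 64.3
t: 48.0
tool_pos: [0.6099, -0.1238, 0.0692]
tool_rot: [-1.584, -1.586, -0.915]
contact_force: [-2.7, -1.0, 5.9]
opening: 0.0527
grip_force: 64.7
```

```bash
python3 -m handwheel '[{"gripper":0,"offset":[0,0,0],"rotation":[0,0,0]},{"gripper":-0.5,"offset":[0,0,0],"rotation":[0,0,0]},{"gripper":-1,"offset":[0,0,0],"rotation":[0,0,0]},{"gripper":-1,"offset":[0,0,0],"rotation":[0,0,0]},{"gripper":-1,"offset":[0,0,-20],"rotation":[0,0,0]},{"gripper":-1,"offset":[0,0,-60],"rotation":[0,0,0]},{"gripper":-1,"offset":[40,0,-100],"rotation":[0,0,0]},{"gripper":-1,"offset":[100,0,-110],"rotation":[0,0,0]}]' 20
python3 - <<'E'
from h import *
t=img('top','pics/t8.png');s=img('scene','pics/s8.png')
for n,d in(('t',t),('s',s)):
    for c in blobs(d,*MASK['blue']):
        print(n,c.mean(0).round(),[np.round(v,1) for v in rect(d,c,.07)])
m=t['hsv'];mm=cv2.inRange(m,(0,170,100),(7,255,255))|cv2.inRange(m,(172,170,100),(180,255,255))
for c in cv2.findContours(mm,0,1)[0]:
    if c[:,0,0].mean()<250 and cv2.contourArea(c)>15: print('mark',rect(t,c[:,0],.0395))
for c in blobs(t,(0,0,0),(180,255,60),amin=800,box=(130,210,195,280)): print('dial',rect(t,c,.039),cv2.minEnclosingCircle(c.astype(np.float32)))
# lever axis line: fit line to lever pixels at .07
c=[c for c in blobs(t,*MASK['blue']) if abs(c.mean(0)-[179,242]).max()<6][0]
pp=ray(t,c,.07)[:,:2].astype(np.float32);print('line',cv2.fitLine(pp,2,0,.001,.001).ravel(),pp.min(0),pp.max(0))
b=t['image'][130:330,130:400,::-1];a=s['image'][120:360,120:480,::-1]
cv2.imwrite('pics/c8.png',np.hstack([cv2.resize(a,(390,260)),cv2.resize(b,(351,260))]))
E
```

```text
t: 49.0
tool_pos: [0.6099, -0.1719, 0.2116]
tool_rot: [-1.59, -1.583, -0.916]
contact_force: [0.5, -0.8, 0.1]
opening: 0.0854
grip_force: 0.0
t [179. 242.] [array([561.1, 248.7]), np.float64(88.0), np.float64(15.1), np.float64(87.7)]
t [347. 224.] [array([ 613.2, -132.1]), np.float64(55.6), np.float64(20.7), np.float64(1.0)]
t [311. 223.] [array([613.2, -49.7]), np.float64(55.4), np.float64(20.6), np.float64(1.5)]
t [275. 222.] [array([613.6,  33.5]), np.float64(55.5), np.float64(21.1), np.float64(-1.1)]
t [238. 221.] [array([613.2, 116.5]), np.float64(55.6), np.float64(20.4), np.float64(2.6)]
s [335. 244.] [array([ 650.7, -103.1]), np.float64(50.3), np.float64(16.0), np.float64(0.4)]
s [283. 230.] [array([653.5,  66.4]), np.float64(58.8), np.float64(20.1), np.float64(-2.1)]
s [210. 229.] [array([551.1, 240.2]), np.float64(98.0), np.float64(24.6), np.float64(85.1)]
s [258. 224.] [array([651.2, 151.1]), np.float64(61.5), np.float64(24.0), np.float64(-0.1)]
mark (array([520.2631, 275.4174]), 32.58014678955078, 11.133747100830078, 29.774370193481445)
dial (array([563.9348, 299.6979]), 103.7686996459961, 103.40998840332031, -86.38740158081055) ((162.8379364013672, 241.80345153808594), 25.01311492919922)
line [0.0437 0.999  0.5612 0.2485] [0.5543 0.2049] [0.5698 0.2928]
```

View pics/c8.png

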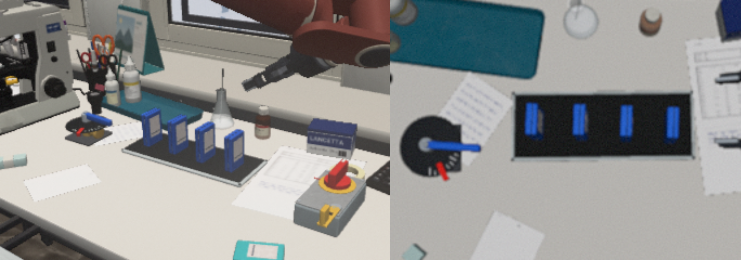

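All four cases stand apart on the plate (left view 150,127 to 233,150). The valve axis comes out at about (0.564,0.299), the lever at 267.5° and the mark at about 209°. Moving to the lever.

```bash
cat > plan3.py <<'E'
from h import *
p=np.array([.5605,.224,.046]);R=down(-2.5);o=ctrl.get_obs();T=Ro.from_rotvec(o['tool_rot'])
print('above',*go(p+[0,0,.17],R));print('at',*go(p,R));print('mid, high',go((p+o['tool_pos'])/2*[1,1,0]+[-.04,0,.24],T)[0]);print(ik(p,R,o['q']),o['q'])
E
python3 plan3.py
```

```text
above [199.  -52.  340.7] [-0.01  -1.037  0.046]
at [ 52.6 -54.3 427.2] [-0.01  -1.037  0.046]
mid, high [119.5 -65.7 158.5]
(array([0.257 , 0.1845, 1.798 , 0.    , 1.1591, 0.3006]), np.float64(7.282235515436981e-10)) [-0.6939  0.4231  1.4376  0.8032  1.9574 -0.6578]
```

```bash
python3 -m handwheel '[{"gripper":-1,"offset":[25,-7,43],"rotation":[0,-0.13,0]},{"gripper":-1,"offset":[50,-13,85],"rotation":[0,-0.26,0.01]},{"gripper":-1,"offset":[75,-20,128],"rotation":[0,-0.39,0.02]},{"gripper":-0.2,"offset":[100,-26,170],"rotation":[0,-0.52,0.02]},{"gripper":-0.2,"offset":[125,-33,213],"rotation":[0,-0.65,0.03]},{"gripper":-0.2,"offset":[150,-39,256],"rotation":[0,-0.78,0.035]},{"gripper":-0.2,"offset":[175,-46,298],"rotation":[-0.01,-0.91,0.04]},{"gripper":-0.2,"offset":[199,-52,341],"rotation":[-0.01,-1.037,0.046]}]' 20
python3 plan3.py
```

```text
t: 50.1
tool_pos: [0.5584, 0.2272, 0.2124]
tool_rot: [-2.264, -2.165, 0.006]
contact_force: [1.9, -0.1, -0.2]
opening: 0.0515
grip_force: 0.0
above [-3.1  2.2 -3.6] [-0.009 -0.004 -0.001]
at [ -3.7   3.7 166.4] [-0.009 -0.004 -0.001]
mid, high [ -3.3 -39.1 -27.3]
(array([ 0.257 ,  0.1845,  1.798 , -0.    ,  1.1591,  0.3006]), np.float64(2.3939183968479938e-15)) [0.2601 0.0175 1.6808 0.0063 1.451  0.3043]
```

```bash
python3 -m handwheel '[{"gripper":-0.2,"offset":[-1,1,50],"rotation":[0,0,0]},{"gripper":-0.2,"offset":[-1,1,100],"rotation":[0,0,0]},{"gripper":-0.2,"offset":[-1,1,140],"rotation":[0,0,0]},{"gripper":-0.2,"offset":[-1,1,168],"rotation":[0,0,0]},{"gripper":0.3,"offset":[-1,1,168],"rotation":[0,0,0]},{"gripper":1,"offset":[-1,1,168],"rotation":[0,0,0]},{"gripper":1,"offset":[-1,1,168],"rotation":[0,0,0]},{"gripper":1,"offset":[-1,1,168],"rotation":[0,0,0]}]' 25
cat > arc.py <<'E'
from h import *
o=ctrl.get_obs();R=Ro.from_rotvec(o['tool_rot']);h=np.array([.5638,.299]);v=o['tool_pos'][:2]-h
y=R.as_matrix()[:,1];print('r',np.hypot(*v),'ang',np.degrees(np.arctan2(v[1],v[0]))%360,'finger yaw',np.degrees(np.arctan2(y[1],y[0])),o['contact_force'],o['opening'],o['grip_force'])
for k in range(1,9):
    a=-np.radians(7.3*k);c,s=np.cos(a),np.sin(a);w=h+[c*v[0]-s*v[1],s*v[0]+c*v[1]]
    print((R.inv().apply([*(w-o['tool_pos'][:2]),0])*1000).round(1),-a.round(3))
E
python3 arc.py
```

```text
t: 51.1
tool_pos: [0.5589, 0.2265, 0.0443]
tool_rot: [-2.262, -2.164, -0.0]
contact_force: [4.1, -1.8, -1.2]
opening: 0.0135
grip_force: 27.6
r 0.07269681225403689 ang 266.1022568033309 finger yaw -2.53682422000886 [ 4.0935 -1.785  -1.194 ] 0.013469102870588853 27.551734149456024
[ 0.8 -9.2  0.1] 0.127
[  2.8 -18.3   0.2] 0.255
[  5.9 -27.    0.3] 0.382
[ 10.1 -35.2   0.4] 0.51
[ 15.3 -42.9   0.5] 0.637
[ 21.4 -49.8   0.6] 0.764
[ 28.4 -55.9   0.7] 0.892
[ 36.1 -61.1   0.8] 1.019
```

```bash
python3 -m handwheel '[{"gripper":1,"offset":[1,-9,0],"rotation":[0,0,0.127]},{"gripper":1,"offset":[3,-18,0],"rotation":[0,0,0.255]},{"gripper":1,"offset":[6,-27,0],"rotation":[0,0,0.382]},{"gripper":1,"offset":[10,-35,0],"rotation":[0,0,0.51]},{"gripper":1,"offset":[15,-43,0],"rotation":[0,0,0.637]},{"gripper":1,"offset":[21.5,-50,0],"rotation":[0,0,0.764]},{"gripper":1,"offset":[28.5,-56,0],"rotation":[0,0,0.892]},{"gripper":1,"offset":[36,-61,0],"rotation":[0,0,1.01]}]' 25
python3 arc.py | head -1
python3 -m handwheel '[{"gripper":0.4,"offset":[0,0,0],"rotation":[0,0,0]},{"gripper":0,"offset":[0,0,0],"rotation":[0,0,0]},{"gripper":-0.3,"offset":[0,0,0],"rotation":[0,0,0]},{"gripper":-0.3,"offset":[0,0,-60],"rotation":[0,0,0]},{"gripper":-0.3,"offset":[0,0,-120],"rotation":[0,0,0]},{"gripper":-0.3,"offset":[60,0,-140],"rotation":[0,0,0]},{"gripper":-0.3,"offset":[120,0,-140],"rotation":[0,0,0]},{"gripper":-0.3,"offset":[120,0,-140],"rotation":[0,0,0]}]'
python3 arc.py | head -1
```

```text
t: 52.1
tool_pos: [0.4987, 0.2646, 0.0445]
tool_rot: [-3.03, -0.795, 0.011]
contact_force: [3.8, -3.2, -3.0]
opening: 0.0135
grip_force: 28.1
r 0.07365104854764902 ang 207.8059190079777 finger yaw -60.61269138460701 [ 3.7764 -3.2226 -3.0295] 0.013472646590434463 28.102334439754486
t: 53.1
tool_pos: [0.6056, 0.3242, 0.1801]
tool_rot: [-3.027, -0.802, 0.02]
contact_force: [-1.0, -0.6, -0.7]
opening: 0.0555
grip_force: 0.0
r 0.04882501471257432 ang 31.12948360137797 finger yaw -60.338547931152654 [-1.0251 -0.5693 -0.6639] 0.055534912176191484 0.0
```

```bash
python3 -m handwheel '[{"gripper":-0.3,"offset":[-45,23,-10],"rotation":[0,0,0]},{"gripper":-0.3,"offset":[-90,46,-20],"rotation":[0,0,0]},{"gripper":-0.3,"offset":[-135,69,-30],"rotation":[0,0,0]},{"gripper":-0.3,"offset":[-180,92,-30],"rotation":[0,0,0]},{"gripper":-0.3,"offset":[-225,115,-30],"rotation":[0,0,0]},{"gripper":-0.3,"offset":[-270,138,-30],"rotation":[0,0,0]},{"gripper":-0.3,"offset":[-320,160,-30],"rotation":[0,0,0]},{"gripper":-0.3,"offset":[-320,160,-30],"rotation":[0,0,0]}]'
python3 - <<'E'
from h import *
t=img('top','pics/t9.png');s=img('scene','pics/s9.png')
for c in blobs(t,*MASK['blue']):
    print(c.mean(0).round(),[np.round(v,1) for v in rect(t,c,.07)])
    if c.mean(0)[0]<200: pp=ray(t,c,.07)[:,:2].astype(np.float32);v=cv2.fitLine(pp,2,0,.001,.001).ravel();print('lever line',np.degrees(np.arctan2(v[1],v[0])),v[2:])
m=t['hsv'];mm=cv2.inRange(m,(0,170,100),(7,255,255))|cv2.inRange(m,(172,170,100),(180,255,255))
for c in cv2.findContours(mm,0,1)[0]:
    if c[:,0,0].mean()<250: print('mark',cv2.contourArea(c),rect(t,c[:,0],.0395))
a=cv2.resize(t['image'][205:285,125:215,::-1],None,fx=4.4,fy=4.4,interpolation=2)
b=cv2.resize(t['image'][130:330,220:490,::-1],(396,352))
cv2.imwrite('pics/c9.png',np.hstack([a,b]))
E
```

```text
t: 54.1
tool_pos: [0.4029, 0.0241, 0.2125]
tool_rot: [-3.029, -0.794, 0.015]
contact_force: [0.8, 0.3, -0.0]
opening: 0.0552
grip_force: 0.0
[166. 260.] [array([519.7, 274.6]), np.float64(88.8), np.float64(14.0), np.float64(27.7)]
lever line 29.085457 [0.5207 0.2747]
[347. 224.] [array([ 613.2, -132.1]), np.float64(55.6), np.float64(20.7), np.float64(1.0)]
[311. 223.] [array([614.4, -49.7]), np.float64(53.1), np.float64(20.6), np.float64(1.5)]
[275. 222.] [array([614.4,  33.3]), np.float64(53.7), np.float64(21.1), np.float64(-0.8)]
[238. 221.] [array([613.3, 116.5]), np.float64(55.5), np.float64(20.4), np.float64(2.6)]
mark 0.0 (array([508.6672, 267.0561]), 0.0, 0.0, 0.0)
mark 3.0 (array([523.7679, 273.3503]), 17.839031219482422, 2.0249764919281006, 29.728443145751953)
mark 0.0 (array([817.0958, 593.3998]), 6.596988677978516, 3.5762786865234375e-06, -39.584171295166016)
mark 4.5 (array([839.2932, 577.3461]), 8.388370513916016, 3.5443036556243896, -39.583946228027344)
mark 0.0 (array([862.5148, 574.2872]), 0.0, 0.0, 0.0)
mark 0.0 (array([884.8726, 581.2688]), 0.0, 0.0, 0.0)
mark 0.0 (array([883.6229, 619.2188]), 0.0, 0.0, 0.0)
mark 0.0 (array([894.5619, 592.9622]), 2.376668691635132, 0.0, -88.10299682617188)
mark 0.0 (array([894.2079, 603.6492]), 0.0, 0.0, 0.0)
mark 0.0 (array([897.5093, 580.1447]), 0.0, 0.0, 0.0)
mark 0.0 (array([900.5786, 563.7444]), 0.0, 0.0, 0.0)
mark 0.0 (array([902.7014, 575.8879]), 0.0, 0.0, 0.0)
mark 0.0 (array([906.0932, 549.9473]), 0.0, 0.0, 0.0)
mark 0.0 (array([908.4169, 556.1454]), 2.3835272789001465, 0.0, -88.0893783569336)
```

View pics/c9.png

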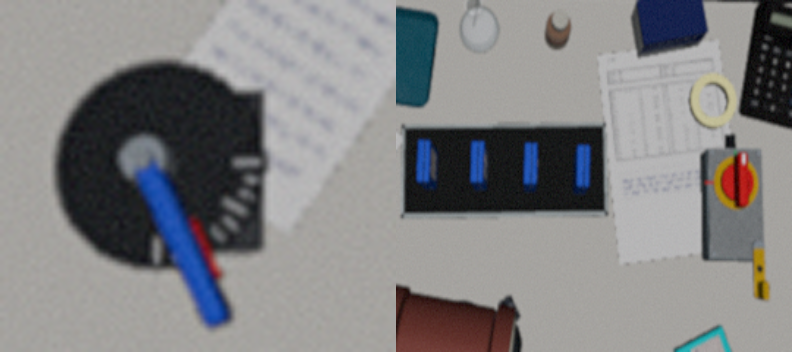

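The picture shows the lever lying over the red mark once camera parallax is taken out: lever line about 29°, mark 29.8°, centres within 1 mm. The four cases stand apart, the handle is in line with the box, and the hasp is out at about a right angle. Handing in.

```bash
python3 -c "
from station import ctrl
print(ctrl.finish_job())"
```

```text
the job is handed in; nothing more can be done
None
```

I handed the job in at about 54 s: the isolator is off, the hasp is out at about a right angle, all four blue cases stand apart on the drying plate, the air valve lever is on the red mark to within about 2°, and I left the flask and amber bottle alone; the hand-in gave no verdict back.

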